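Clamp the funnel onto the demo dice tower

TASK

The orange funnel stands loose on the dice tower: swing the open half of the aluminium clamp ring fully shut round the two flanges by its blue knob, so that the funnel sits centred, then turn the red lever by its black knob so that its hook catches the brass stud and tightens. Stop when the lever pushes back firmly, with about 8 N at the knob; do not force it much beyond that, for the stud is sprung and screwed in to a different place every time, so only the feel tells when. Let go, and leave the pawn, the die and the chips where they are.

Things in the scene. Friction and masses are not known exactly. Their poses are not given: they have to be found in the camera images.
- dice_tower: Fixed tower: wooden tray 150x130x22 mm, black column, grey lower flange (64 mm across, top face 75 mm up), a fixed aluminium half ring (80 mm across, 64 to 88 mm high) on its +y side. Origin on the column's axis at table height; x away from the robot (yaw within 0.3 rad), z up. In this frame the ring's hinge pin is at x +47, y 0 and the lever's pivot at x -80, y +16 mm.
- clamp_jaw: Swinging half ring. Origin on its vertical hinge pin, 75 mm up. Axes parallel to the tower's when shut (solid stop); open, it is turned counter-clockwise seen from above (0.7 to 1.0 rad at the start, stop at 1.15). It stays where it is left; swinging takes about 1.3 N at its knob. Carries the brass stud at its free end.
- stud_mean (a point): Mean place of the brass stud (8 mm across, top 100 mm up), a fixed point of the swinging half: 127 mm in -x, 16 mm in -y from the hinge pin in clamp_jaw's axes. The stud itself is screwed up to 4.5 mm to either side of it along y, differently each time and not reported, and gives way in +y on a spring of 24 N/mm.
- latch_lever: Red lever with a spiral hook. Origin on its vertical pivot, 86 mm up; axes parallel to the tower's at turn 0 (start: -0.3 to 0.05 rad). Tightens counter-clockwise seen from above: the hook passes outside the stud from about 0.5 rad, then closes in by 8 mm per rad and meets the stud anywhere from 1.0 to 2.1 rad; end stop 2.7. It holds by friction when let go. A good latch pulls the stud with 13 to 45 N.
- lever_knob (a point): Grip point of the lever's black knob, a round upright post 14 mm across, 101 to 143 mm up, that spins freely on its pin: 125 mm up, 75 mm from the pivot, 100 degrees counter-clockwise from the lever's x axis. Free turning takes about 1.3 N here; once the hook bears on the stud the push rises steeply (about 8 N in 0.2 rad); 6 to 11 N here is a good latch.
- jaw_knob (a point): Grip point of the blue knob on the swinging half, a round upright post 14 mm across, 87 to 141 mm up, that spins freely on its pin: 125 mm up, 67 mm in -x and 68 mm in -y from the hinge pin in clamp_jaw's axes.
- funnel_mid (a point): Centre, half-way up, of the loose orange funnel: 45 mm high, foot flange 64 mm across and 5 mm thick, mouth 50 mm across; z is its axis. At the start it stands on the lower flange 3 to 8 mm off the tower's axis in -y; the closing half ring pushes it home. Seated, this point is 97.5 mm up on the tower's axis, within 2 or 3 mm.
- pawn_ochre: Bystander: ochre pawn, 18 x 18 x 32 mm, origin under its foot.
- die_big: Bystander: green die, 22 mm, origin in the centre of its underside.
- chips_red: Bystander: stack of red chips with a blue one on top, 40 x 41 x 20 mm, origin in the centre of its underside.
There are look-alikes about, which are no part of the job. There is more than one size of the part that bears funnel_mid; the job needs the smallest.

How it is judged (in metres and radians):
On the way, in this order (a step that is already met when the one before it is completed fails the run):
1. the swinging half is shut round both flanges (angle between the x axis of clamp_jaw and the x axis of dice_tower, either way round below 0.04 rad and x of funnel_mid in the frame of dice_tower between -0.005 and 0.005 m and y of funnel_mid in the frame of dice_tower between -0.005 and 0.005 m and z of funnel_mid in the frame of dice_tower between 0.094 and 0.101 m and angle between funnel_mid's own z axis and vertical below 0.06 rad), for 0.2 s.
2. the lever's hook pulls on the stud (contact force between latch_lever and clamp_jaw above 13 N), for 0.2 s.
At the end, for the whole second after the job is handed in: The ring is shut (within 0.03 rad), the funnel seated within 5 mm of the tower's axis and upright within 0.06 rad, and the lever's hook, at rest, pulls the stud with 13 to 45 N (angle between the x axis of clamp_jaw and the x axis of dice_tower, either way round below 0.03 rad and contact force between latch_lever and clamp_jaw between 13 and 45 N and angular speed of latch_lever below 0.05 rad/s and x of funnel_mid in the frame of dice_tower between -0.005 and 0.005 m and y of funnel_mid in the frame of dice_tower between -0.005 and 0.005 m and z of funnel_mid in the frame of dice_tower between 0.094 and 0.101 m and angle between funnel_mid's own z axis and vertical below 0.06 rad); the robot touches nothing.
It fails at once if the latch is over-tightened (more than 55 N between hook and stud) (contact force between latch_lever and clamp_jaw above 55 N).
It fails at once if the funnel is jammed or pinched by the ring (more than 25 N) (contact force between clamp_jaw and funnel above 25 N).
It fails at once if a bystander (pawn, die, chips) is moved more than 20 mm (distance of any of pawn_ochre, die_big, chips_red from where it was at the start of the episode above 0.02 m).
It also fails if it takes over 58 s, if anything falls off the work surface, if the arm or the gripper's body presses on something with over 40 N, if the wrist force passes 120 N, or if a joint passes its speed limit or range.

ROBOT

A 6-joint arm with a two-finger parallel gripper is mounted at the origin on a cart in front of the work surface, level with it; the furniture and walls round the work are solid. World frame = base frame: x ahead of the robot, y to its left, z up, the work surface at z = 0. Lengths are in m, angles in degrees, forces in N, time in s.
With the tool pointing down it reaches from about 0.375 to 0.9 m from the base axis. Payload 3.1 kg.
Tool frame: the origin (TCP) lies at the very end of the fingers, on their centre line; the grasp point (between the pads) lies bot.grip_point_offset behind it (bot.grip_point_offset is the distance from the TCP to the grasp point, in m); z points along the fingers, y is the line along which they close (so a half turn about z gives the same grasp; the last joint's range is limited). The gripper opens to 87 mm and grips with 3 to 60 N. Pads are 19 mm wide; open, the fingers measure 117 mm over their backs; the gripper's body (75 mm by 190 mm) begins 51 mm behind the grasp point.
Start: joints at [-86.832, 30.224, 82.088, -0, 67.689, -10.227], TCP at [0.145, -0.608, 0.191] pointing down, gripper open.
Joint ranges: [-176.69, 176.69], [-43.24, 126.21], [12.49, 139.97], [-82, 262], [0, 151.66], [-163.58, 163.58]. Speed limits (degrees/s): [159.86, 159.86, 180, 180, 180, 180].

INTERFACE

Orientations are given as a 3x3 rotation matrix whose columns are the frame's x, y, z axes.
In Python, from rig import bot, viewer, ticket gives the robot as it stands.
- The arm moves only by the tool servo_tool, never from a script. Its argument "targets" is a list of rows, each an object with "offset": the shift along the tool's x, y, z in m, a list of three; "dr": the turn, a rotation vector about the tool's x, y, z in degrees, a list of three. In form: [{"offset": [x, y, z], "dr": [ax, ay, az]}, ...]. A call has 1 to 20 rows; each row is the pose to reach, as a shift and turn from the pose commanded when the call began, along the tool's axes at that moment; what a row does not reach only later rows make up. A row lasts 1/12 s, in which the tool goes at most 41.7 mm and 7.16 degrees, less where a joint would pass 70% of its speed; a pose out of reach is approached as far as the arm can. A call with a gripper value outside its range is refused whole. "gripper" is the gripper command: -1 is fully open, 1 is shut, values between are in proportion, set as the call begins (left out, the last holds). The fingers move at their own pace and stop on an object; the grip force is fixed at half the most. Time passes only in rows, so rows that repeat a pose let the fingers close. It gives the time, the measured TCP pose, the force, the opening and the grip force at its end, in the units of the state.
- bot.read_state(): the state, without advancing time (a new reading comes with each control period).
- viewer.capture(name): name is "scene" or "side" or "wrist"; returns a dict with "color" (384x512x3 uint8, red, green, blue), "camera_matrix" (3x3 intrinsics, pixels), "k1" (the pictures are not rectified: a ray, as slopes to the right and down, at radius r is drawn at 1 + k1 r^2 times it, then the intrinsics apply), "R" (3x3) and "t" (3): a world point X has camera coordinates R X + t. Camera axes: x right, y down, z forward; pixel columns grow to the right and rows downward; lengths in m; the calibration is good to about 2 mm. A picture is of the moment at which its call begins. There is no depth.
- ticket.hand_in(): hands the job in; it is judged then, once.
The state is a dict: "time_s": time; "joint_positions": joint angles; "qvel": joint speeds; "tau": joint torques, N m; "position": TCP position; "tcp_rot": TCP orientation; "force": force on the tool from outside, world axes, zero at the start; "moment": the same for the moment, N m; "opening": opening from 0.0 (shut) to 1.0 (fully open); "grasp_force": force on a finger pad.
Only numpy, scipy, OpenCV 4.12 (cv2) and the standard library are available. Lean on these libraries where they do the work, as an engineer would, in place of code of your own. Each camera call takes 0.05 s, during which the arm holds its last target. There are 200 camera calls.

## Working session

There is one attempt and no reset: what is moved stays moved. The work goes in short steps, Python scripts to look and compute and a tool call to move; the robot and the scene stay as the last step left them, time stands still between calls to the robot, and variables do not carry over. Pictures are saved under pics/ and viewed, at most 10 in all, crops included, and the job is handed in when it is done.

Besides the shell and the picture viewer there is one more tool, called after ">>>" in YAML: its name, and indented under it one key for each argument. servo_tool: Moves the arm, as the interface text tells. Its arguments: {"type":"object","properties":{"targets":{"type":"array"},"gripper":{"type":"number"}},"required":["targets"]}

```bash
mkdir -p pics; ls; cat > h.py <<'E'
import numpy as np, cv2
from rig import bot, viewer, ticket
def cap(n,save=None):
    c=viewer.capture(n)
    if save: cv2.imwrite(f'pics/{save}.png',cv2.cvtColor(c['color'],cv2.COLOR_RGB2BGR))
    return c
def ray(c,u,v):
    K=np.array(c['camera_matrix']);d=np.array([(u-K[0,2])/K[0,0],(v-K[1,2])/K[1,1]])
    s=d.copy()
    for _ in range(20): s=d/(1+c['k1']*(s@s))
    R=np.array(c['R']);return -R.T@np.array(c['t']), R.T@np.array([s[0],s[1],1.])
def onz(c,u,v,z):
    o,d=ray(c,u,v);return o+d*(z-o[2])/d[2]
def proj(c,X):
    p=np.array(c['R'])@X+np.array(c['t']);s=p[:2]/p[2];s=s*(1+c['k1']*(s@s))
    K=np.array(c['camera_matrix']);return s*[K[0,0],K[1,1]]+K[:2,2]
E
python3 - <<'E'
from h import *
print(bot.grip_point_offset, bot.read_state())
a=[cap('scene','scene0'),cap('side','side0')]
cv2.imwrite('pics/both0.png',cv2.resize(cv2.cvtColor(np.vstack([x['color'] for x in a]),cv2.COLOR_RGB2BGR),(400,600)) )
for x in a: print(-np.array(x['R']).T@x['t'],np.array(x['R'])[2])
E
```

```text
pics
0.0187 {'time_s': 0.0, 'joint_positions': array([-8.68330432e+01,  3.02791978e+01,  8.21563503e+01,  2.27918583e-05,
        6.76887341e+01, -1.02263252e+01]), 'qvel': array([-0.0297905 , -0.08279081,  0.06012737,  0.10200321, -0.04414271,
        0.08662887]), 'tau': array([ 3.84387668e-04, -4.40041709e+01, -1.76592904e+01,  6.32240810e-02,
        5.81669784e-02, -1.59213896e-04]), 'position': array([ 0.1447655 , -0.60718392,  0.19046942]), 'tcp_rot': array([[ 9.72803103e-01,  2.31633567e-01, -1.19467665e-04],
       [ 2.31633277e-01, -9.72800768e-01,  2.16583849e-03],
       [ 3.85462659e-04, -2.13460709e-03, -9.99997647e-01]]), 'force': array([ 0.13454248, -0.30052948,  0.43776532]), 'moment': array([ 0.02861397, -0.02583084, -0.00443049]), 'grasp_force': 0.0, 'opening': 1.000682041200511}
[-0.05735396 -0.4045759   0.50842194] [ 0.73222586  0.48155969 -0.48160726]
[ 0.31373552 -0.63939778  0.71588735] [ 0.24632471  0.68848547 -0.68213774]
```

View pics/scene0.png

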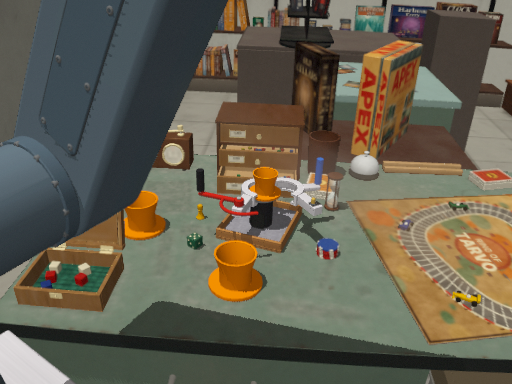

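View pics/side0.png

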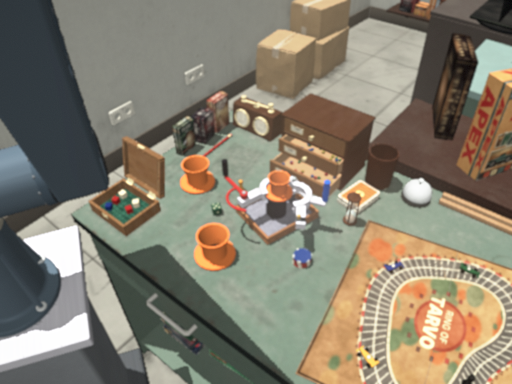

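The tower with the small funnel is at scene (265,200) and side (278,200). The black knob is at scene (200,180) and side (225,167), and the blue knob at scene (320,168) and side (326,190). The pawn is at scene (200,211), the die at (194,241) and the chips at (327,247). I'll look closer.

```bash
python3 - <<'E'
import cv2,numpy as np
a=cv2.imread('pics/scene0.png')[145:265,180:350];b=cv2.imread('pics/side0.png')[145:270,200:350]
a=cv2.resize(a,None,fx=4,fy=4,interpolation=cv2.INTER_CUBIC)
b=cv2.resize(b,None,fx=4,fy=4,interpolation=cv2.INTER_CUBIC)
cv2.imwrite('pics/a.png',a);cv2.imwrite('pics/b.png',b)
E
```

```text
(no output)
```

View pics/a.png

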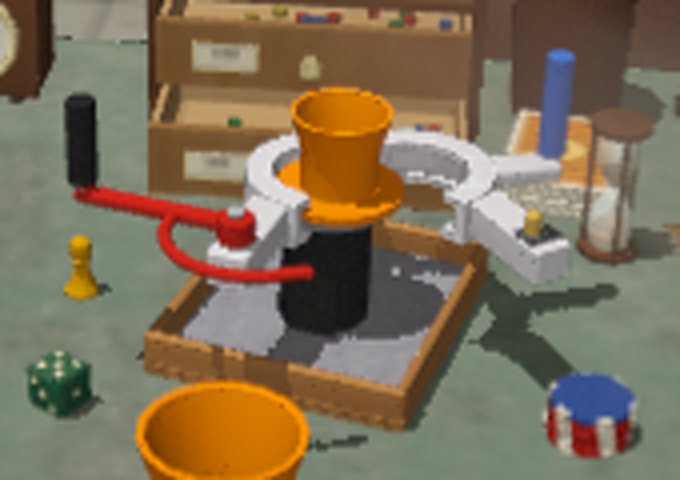

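View pics/b.png

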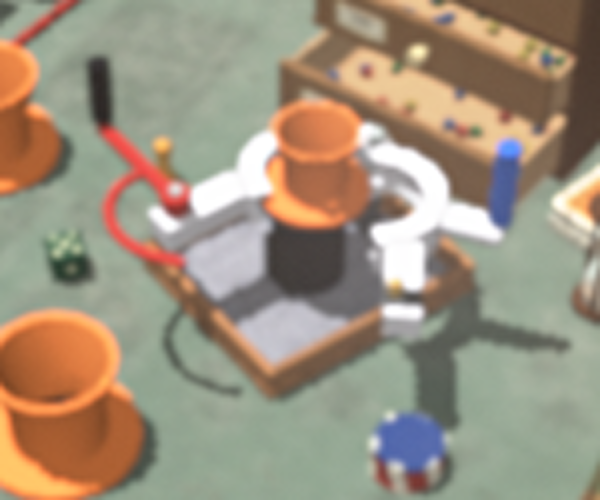

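The crops show the black knob top at scene (200,169.5) and side (224.5,160), and the blue knob top at (320,158.5) and (327,182). The stud top is at (313.5,198) and (299,216.5), and the lever hub top at (239,198) and (244,192). The tray corners are clear too. The hook is free, and the chips lie to the robot's side of the open jaw.

```bash
cat > fit.py <<'E'
from h import *
from scipy.optimize import least_squares
def model(p):
    x,y,w,j,l=p
    R=lambda a:np.array([[np.cos(a),-np.sin(a)],[np.sin(a),np.cos(a)]])
    T=lambda q:np.array([x,y])+R(w)@np.array(q)
    J=lambda q:T([47,0])*0+np.array([x,y])+R(w)@(np.array([.047,0])+R(j)@np.array(q))
    L=lambda q:np.array([x,y])+R(w)@(np.array([-.080,.016])+R(l)@np.array(q))
    c,s=np.cos(np.radians(100))*.075,np.sin(np.radians(100))*.075
    return dict(tower=T([0,0]),hinge=T([.047,0]),pivot=T([-.08,.016]),lk=L([c,s]),jk=J([-.067,-.068]),stud=J([-.127,-.016]),
      jk_shut=T([.047-.067,-.068]))
E
python3 - <<'E'
from fit import *
a,b=cap('scene'),cap('side')
pts=dict(lk=(.143,(200,169.5),(224.5,160)),jk=(.141,(320,158.5),(327,182)),stud=(.100,(313.5,198),(299,216.5)),pivot=(.094,(239,198),(244,192)))
for k,(z,p,q) in pts.items():
    o1,d1=ray(a,*p);o2,d2=ray(b,*q)
    s=np.linalg.lstsq(np.c_[d1,-d2],o2-o1,rcond=None)[0]
    P=o1+d1*s[0];Q=o2+d2*s[1]
    print(k,onz(a,*p,z),onz(b,*q,z),'tri',(P+Q)/2,np.linalg.norm(P-Q))
for n,p in dict(c1=(216,232),c2=(281,245),c3=(302,206.5)).items(): print(n,onz(a,*p,.022))
print('side bottom',onz(b,267.5,240,.022), onz(b,319,210,.022))
def f(p):
    m=model(p);r=[]
    for k,(z,u,v) in pts.items(): 
        for c,q in((a,u),(b,v)): r+=list((m[k]-onz(c,*q,z)[:2])*(.3 if k=='pivot' else .5 if k=='stud' else 1))
    c=(onz(a,216,232,.022)+onz(a,302,206.5,.022))[:2]/2
    return np.array(r+list((m['tower']-c)))*1000
s=least_squares(f,[.5,-.1,0,.8,-.1],method='lm');print(s.x,np.round(f(s.x),1))
for k,v in model(s.x).items(): print(k,v.round(4))
for n,(u,v) in dict(pawn=(200,218),die=(195,244),chips=(327,254)).items(): print(n,onz(a,u,v,0))
E
```

```text
lk [0.50792068 0.08211425 0.143     ] [0.50902328 0.08043691 0.143     ] tri [0.50967399 0.0832601  0.14145417] 0.001097923926691009
jk [ 0.68513097 -0.0657374   0.141     ] [ 0.68451032 -0.06829942  0.141     ] tri [ 0.68550928 -0.06618044  0.14014918] 0.0018087498846271583
stud [ 0.60796525 -0.09627233  0.1       ] [ 0.60673546 -0.10192282  0.1       ] tri [ 0.60844115 -0.09753165  0.09817933] 0.004236169185508751
pivot [0.53660621 0.01676631 0.094     ] [0.53008998 0.01658715 0.094     ] tri [0.5281002  0.01063935 0.09983079] 0.0002789750530810828
c1 [0.5096679  0.04937993 0.022     ]
c2 [ 0.54602055 -0.07064965  0.022     ]
c3 [ 0.68885343 -0.03486024  0.022     ]
side bottom [ 0.54942227 -0.0734461   0.022     ] [ 0.69635352 -0.03200581  0.022     ]
[ 0.60247274  0.01044824  0.2325151   0.92226991 -0.23946087] [ 0.5 -0.6 -0.6  1.1 -1.8 -1.7 -1.2  0.8  1.8 -2.5  2.4  0.3 -4.7 -2.8
 -2.7 -2.7  3.2  3.2]
tower [0.6025 0.0104]
hinge [0.6482 0.0213]
pivot [0.5209 0.0076]
lk [0.5084 0.0815]
jk [ 0.6833 -0.0675]
stud [ 0.6115 -0.1014]
jk_shut [ 0.5987 -0.0603]
pawn [0.55622415 0.12794758 0.        ]
die [0.48012439 0.07658119 0.        ]
chips [ 0.59896024 -0.13919193  0.        ]
```

>>> servo_tool:
  targets:
    - {"offset": [0,0,-0.04],"dr": [0,0,0]}
    - {"offset": [0,0,-0.08],"dr": [0,0,0]}
    - {"offset": [0.03,-0.02,-0.11],"dr": [0,0,0]}
    - {"offset": [0.06,-0.045,-0.13],"dr": [0,0,0]}
    - {"offset": [0.09,-0.07,-0.13],"dr": [0,0,0]}
    - {"offset": [0.12,-0.092,-0.13],"dr": [0,0,0]}
    - {"offset": [0.15,-0.115,-0.13],"dr": [0,0,0]}
    - {"offset": [0.18,-0.14,-0.13],"dr": [0,0,0]}
    - {"offset": [0.21,-0.16,-0.13],"dr": [0,0,0]}
    - {"offset": [0.24,-0.185,-0.13],"dr": [0,0,0]}
    - {"offset": [0.27,-0.207,-0.13],"dr": [0,0,0]}
    - {"offset": [0.3,-0.23,-0.13],"dr": [0,0,0]}
    - {"offset": [0.33,-0.253,-0.13],"dr": [0,0,0]}
    - {"offset": [0.36,-0.276,-0.13],"dr": [0,0,0]}
    - {"offset": [0.39,-0.3,-0.13],"dr": [0,0,0]}
    - {"offset": [0.42,-0.32,-0.13],"dr": [0,0,0]}
    - {"offset": [0.45,-0.345,-0.13],"dr": [0,0,0]}
    - {"offset": [0.48,-0.37,-0.13],"dr": [0,0,0]}
    - {"offset": [0.51,-0.39,-0.13],"dr": [0,0,0]}
    - {"offset": [0.53,-0.405,-0.13],"dr": [0,0,0]}
  gripper: -0.2

```text
time_s: 1.87
position: [0.5682, -0.0884, 0.3213]
tcp_rot: [[0.972, 0.234, 0.001], [0.234, -0.972, 0.001], [0.001, -0.001, -1.0]]
force: [0.2, -0.3, 0.4]
opening: 0.597
grasp_force: 0.0
```

```bash
python3 - <<'E'
from fit import *
s=bot.read_state();print(s['time_s'],s['position'],s['tcp_rot'],s['joint_positions'],s['force'],s['opening'])
c=cap('wrist','w1');print(-np.array(c['R']).T@c['t'],np.array(c['R']))
p=[.60247,.01045,.2325,.9223,-.2395]
Z=dict(tower=.12,hinge=.088,pivot=.094,lk=.143,jk=.141,stud=.1,jk_shut=.141)
for k,v in model(p).items(): print(k,proj(c,np.r_[v,Z[k]]).round(1))
a=cap('scene')
for n,(u,v,z) in dict(bigfun_foot=(236,284,.0),bf_top=(236,250,.07),drawer=(253,178,.05),draw_l=(218,193,0),hg=(332,207,0)).items(): print(n,onz(a,u,v,z))
E
```

```text
1.8667 [ 0.56820781 -0.08835348  0.32128262] [[ 9.72295889e-01  2.33752413e-01  7.16200599e-04]
 [ 2.33751821e-01 -9.72295947e-01  8.22788404e-04]
 [ 8.88687715e-04 -6.32580589e-04 -9.99999405e-01]] [-2.00029726e+01  1.92474594e+01  7.93677723e+01  5.90045752e-02
  8.13623389e+01  5.64700973e+01] [ 0.18129226 -0.33023015  0.37578339] 0.5969111434578604
[ 0.63083206 -0.07347635  0.51364915] [[ 0.23289127 -0.97250178 -0.00139313]
 [-0.94357472 -0.22631025  0.2417652 ]
 [-0.23543237 -0.05499048 -0.97033378]]
tower [192.8 131.8]
hinge [196.2  99.1]
pivot [188.7 183.9]
lk [127.4 187.7]
jk [260.8  83.9]
stud [271.  143.2]
jk_shut [240.6 147.3]
bigfun_foot [ 0.43267255 -0.05300471  0.        ]
bf_top [ 0.4322041  -0.05271637  0.07      ]
drawer [0.68872248 0.08828689 0.05      ]
draw_l [0.66148527 0.16341175 0.        ]
hg [ 0.75979702 -0.07176392  0.        ]
```

View pics/w1.png

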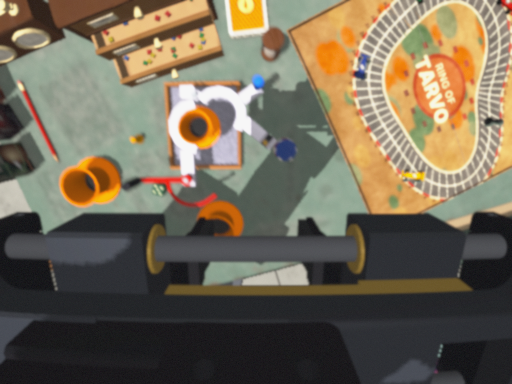

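The wrist view shows the blue knob at (259,81), the hub at (188,181), the stud near (268,140), and tray corners at about (166,83), (241,82), (243,167) and (170,169). The big funnel is at (220,218), near the lever's path but low. I'll refine with the wrist rays.

```bash
python3 - <<'E'
from fit import *
c,b,a=cap('wrist'),cap('side'),cap('scene')
def blob(c,lo,hi,box):
    h=cv2.cvtColor(c['color'],cv2.COLOR_RGB2HSV);m=cv2.inRange(h,lo,hi);x0,y0,x1,y1=box
    n,l,st,ce=cv2.connectedComponentsWithStats(m[y0:y1,x0:x1]);i=1+np.argmax(st[1:,4]);return ce[i]+[x0,y0],st[i]+[x0,y0,0,0,0]
B=((100,120,60),(125,255,255))
for n,cc,bx in(('w',c,(240,65,275,95)),('side',b,(315,170,335,205)),('scene',a,(308,145,332,190))):
    ce,st=blob(cc,*B,bx);print(n,ce,st, onz(cc,*ce,.132 if n=='w' else .12))
R=((172,150,60),(180,255,255))
for q in((188,181),(189,179)): print('hub',onz(c,*q,.094))
for q in((166,83),(241,82),(243,167),(170,169),(205,125)): print('tray',onz(c,*q,.022))
print('funnel mouth',onz(c,199.5,124.5,.12),'stud',onz(c,268,140,.1))
cv2.imwrite('pics/w2.png',cv2.resize(cv2.cvtColor(c['color'],cv2.COLOR_RGB2BGR)[70:215,110:300],None,fx=4,fy=4,interpolation=cv2.INTER_CUBIC))
E
```

```text
w [260.19166667  84.18333333] [255  78  12  14 120] [ 0.68417833 -0.06578712  0.132     ]
side [325.7254902  188.94117647] [324 181   6  19  51] [ 0.68485629 -0.0663935   0.12      ]
scene [319.6 159. ] [317 157   7   5  20] [ 0.72489989 -0.04682704  0.12      ]
hub [0.52523328 0.00992547 0.094     ]
hub [0.52871355 0.00897336 0.094     ]
tray [0.66503337 0.09222497 0.022     ]
tray [ 0.6953457  -0.03149726  0.022     ]
tray [ 0.5555309  -0.06749469  0.022     ]
tray [0.5211332  0.06004556 0.022     ]
tray [0.61169012 0.01336526 0.022     ]
funnel mouth [0.61445283 0.00377328 0.12      ] stud [ 0.61530173 -0.09510883  0.1       ]
```

View pics/w2.png

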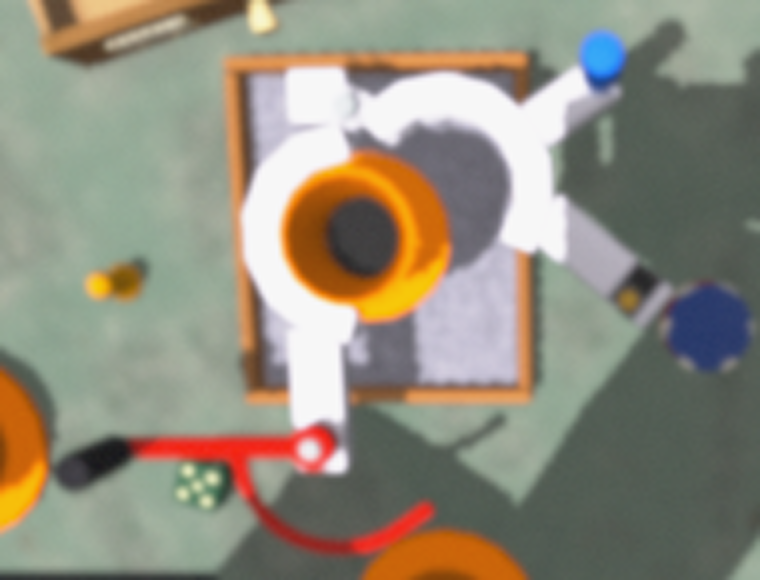

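The knobs project where predicted to within 1 px (blue (260.5,84.2), black (128.2,187.5)). The hinge pin is at (196.8,96) and the hub at (188.8,182.5). I'll refit with these and compute the approach.

```bash
python3 - <<'E'
from fit import *
a,b,c=cap('scene'),cap('side'),cap('wrist')
ob=[('lk',.143,a,(200,169.5)),('lk',.143,b,(224.5,160)),('lk',.143,c,(128.2,187.5)),
('jk',.141,a,(320,158.5)),('jk',.141,b,(327,182)),('jk',.141,c,(260.4,84.2)),
('pivot',.098,c,(188.8,182.5)),('pivot',.098,a,(239,198)),('pivot',.098,b,(244,192)),('hinge',.092,c,(196.8,96))]
f=lambda p:np.concatenate([(model(p)[k]-onz(C,*q,z)[:2])*1000 for k,z,C,q in ob]+[((model(p)['tower']-[.6093,.0133])*1000)])
s=least_squares(f,[.6,.01,.23,.9,-.2],loss='soft_l1');print(s.x.round(4),f(s.x).round(1))
for k,v in model(s.x).items(): print(k,v.round(4))
st=bot.read_state();print(st['position'],(model(s.x)['jk']-st['position'][:2])@st['tcp_rot'][:2,:2])
E
```

```text
[ 0.6092  0.0116  0.2277  0.8621 -0.1334] [-0.2 -0.7 -1.3  1.   0.8  4.8 -0.8 -2.9 -0.2 -0.3  4.   2.9  5.8  5.9
 -3.2 -3.6 -1.  -3.2  4.8  6.3 -0.1 -1.7]
tower [0.6092 0.0116]
hinge [0.655  0.0222]
pivot [0.5277 0.0091]
lk [0.5077 0.0814]
jk [ 0.6843 -0.0686]
stud [ 0.6104 -0.0978]
jk_shut [ 0.6051 -0.0592]
[ 0.56583622 -0.09228493  0.32146963] [0.12071138 0.00422391]
```

The arm was still settling between those captures, so the pixels didn't match the pose. I'll redo it with settled pixels.

```bash
cat > fit2.py <<'E'
from fit import *
def blob(c,box):
    h=cv2.cvtColor(c['color'],cv2.COLOR_RGB2HSV);m=cv2.inRange(h,(100,120,60),(125,255,255));x0,y0,x1,y1=box
    n,l,st,ce=cv2.connectedComponentsWithStats(m[y0:y1,x0:x1]);i=1+np.argmax(st[1:,4]);return ce[i]+[x0,y0]
E
python3 - <<'E'
from fit2 import *
a,b,c=cap('scene'),cap('side'),cap('wrist')
d=blob(c,(240,65,280,97))-[260.19,84.18];print('shift',d)
ob=[('lk',.143,a,(200,169.5)),('lk',.143,b,(224.5,160)),('lk',.143,c,d+(128.2,187.5)),
('jk',.141,a,(320,158.5)),('jk',.141,b,(327,182)),('jk',.141,c,d+(260.5,83.9)),
('pivot',.098,c,d+(188.8,182.5)),('pivot',.098,a,(239,198)),('pivot',.098,b,(244,192)),('hinge',.092,c,d+(196.8,96))]
f=lambda p:np.concatenate([(model(p)[k]-onz(C,*q,z)[:2])*1000 for k,z,C,q in ob]+[((model(p)['tower']-[.6093,.0133])*1000)])
s=least_squares(f,[.6,.01,.23,.9,-.2],loss='soft_l1');print(s.x.round(4),f(s.x).round(1))
for k,v in model(s.x).items(): print(k,v.round(4))
st=bot.read_state();print(st['position'],st['tcp_rot'].round(4),(model(s.x)['jk']-st['position'][:2])@st['tcp_rot'][:2,:2])
E
```

```text
shift [-4.03615385 -3.21418803]
[ 0.6094  0.0132  0.232   0.8594 -0.1497] [ 0.9  0.8 -0.2  2.5 -1.7  0.  -0.6 -1.1  0.1  1.5  0.8 -1.1  2.1  0.2
 -3.  -2.3 -0.8 -2.   1.4  1.4  0.1 -0.1]
tower [0.6094 0.0132]
hinge [0.6551 0.024 ]
pivot [0.5279 0.0104]
lk [0.5088 0.0829]
jk [ 0.6846 -0.0668]
stud [ 0.6108 -0.0961]
jk_shut [ 0.6056 -0.0576]
[ 0.56612037 -0.09212512  0.32161725] [[ 9.732e-01  2.300e-01  1.000e-04]
 [ 2.300e-01 -9.732e-01 -1.000e-04]
 [ 0.000e+00  1.000e-04 -1.000e+00]] [0.12108799 0.00261682]
```

>>> servo_tool:
  targets:
    - {"offset": [0.04,0.001,0.0],"dr": [0,0,0]}
    - {"offset": [0.08,0.002,0.01],"dr": [0,0,0]}
    - {"offset": [0.11,0.002,0.04],"dr": [0,0,0]}
    - {"offset": [0.121,0.002,0.075],"dr": [0,0,0]}
    - {"offset": [0.121,0.002,0.11],"dr": [0,0,0]}
    - {"offset": [0.121,0.002,0.13],"dr": [0,0,0]}
    - {"offset": [0.121,0.002,0.13],"dr": [0,0,0]}
    - {"offset": [0.121,0.002,0.13],"dr": [0,0,0]}

```text
time_s: 3.08
position: [0.684, -0.0654, 0.1903]
tcp_rot: [[0.973, 0.231, -0.003], [0.231, -0.973, 0.001], [-0.003, -0.001, -1.0]]
force: [0.1, -0.0, 0.5]
opening: 0.599
grasp_force: 0.0
```

```bash
python3 - <<'E'
from fit2 import *
c=cap('wrist','w3');st=bot.read_state();print(st['time_s'],st['position'],proj(c,[.6846,-.0668,.141]))
h=cv2.cvtColor(c['color'],cv2.COLOR_RGB2HSV);m=cv2.inRange(h,(100,120,60),(125,255,255))
n,l,s,ce=cv2.connectedComponentsWithStats(m)
for i in range(1,n):
  if s[i,4]>40: print(s[i],ce[i],onz(c,*ce[i],.13))
print((np.array([.6846,-.0668])-st['position'][:2])@st['tcp_rot'][:2,:2])
E
```

```text
3.1333 [ 0.68548992 -0.06580028  0.19255515] [257.21820145 198.25554764]
[381 123  16  31 182] [388.15934066 140.27472527] [ 0.76265881 -0.17132835  0.13      ]
[249 180  15  24 265] [255.75849057 192.30943396] [ 0.68706206 -0.06485073  0.13      ]
[282 230  15   6  58] [289.79310345 233.05172414] [ 0.65475232 -0.10678115  0.13      ]
[-0.0010968   0.00076709]
```

View pics/w3.png

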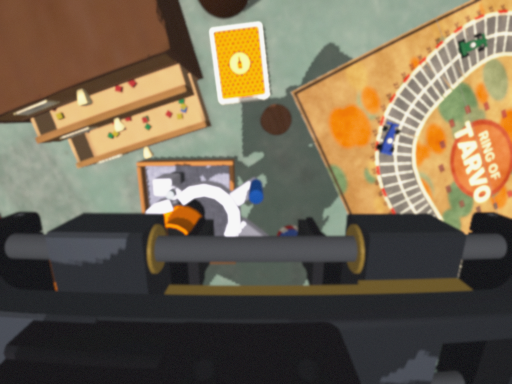

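The knob spans (249–264, 180–204), and its top is where predicted at (257,198). I'll descend and grip.

>>> servo_tool:
  targets:
    - {"offset": [0,0.001,0.03],"dr": [0,0,0]}
    - {"offset": [0,0.001,0.055],"dr": [0,0,0]}
    - {"offset": [0,0.001,0.075],"dr": [0,0,0]}
    - {"offset": [0,0.001,0.085],"dr": [0,0,0]}
    - {"offset": [0,0.001,0.085],"dr": [0,0,0]}
    - {"offset": [0,0.001,0.085],"dr": [0,0,0]}

```text
time_s: 3.63
position: [0.6863, -0.0666, 0.1084]
tcp_rot: [[0.973, 0.231, 0.003], [0.231, -0.973, -0.001], [0.003, 0.001, -1.0]]
force: [0.3, 0.3, 0.1]
opening: 0.595
grasp_force: 0.0
```

>>> servo_tool:
  targets:
    - {"offset": [0,0,0],"dr": [0,0,0]}
    - {"offset": [0,0,0],"dr": [0,0,0]}
    - {"offset": [0,0,0],"dr": [0,0,0]}
    - {"offset": [0,0,0],"dr": [0,0,0]}
    - {"offset": [0,0,0],"dr": [0,0,0]}
    - {"offset": [0,0,0],"dr": [0,0,0]}
    - {"offset": [0,0,0],"dr": [0,0,0]}
    - {"offset": [0,0,0],"dr": [0,0,0]}
    - {"offset": [0,0,0],"dr": [0,0,0]}
    - {"offset": [0,0,0],"dr": [0,0,0]}
  gripper: 0.8

```text
time_s: 4.47
position: [0.6848, -0.0653, 0.1065]
tcp_rot: [[0.973, 0.232, -0.0], [0.232, -0.973, 0.001], [-0.0, -0.001, -1.0]]
force: [-1.2, 3.5, 1.5]
opening: 0.129
grasp_force: 30.0
```

```bash
python3 - <<'E'
from fit2 import *
st=bot.read_state();p=st['position'];print(st['time_s'],p,st['force'],st['opening'],st['grasp_force'])
R=st['tcp_rot'][:2,:2];print(R)
h=np.array([.6551,.024]);r=p[:2]-h;print('radius',np.hypot(*r))
w=.232;T=np.array([np.cos(w),np.sin(w)]);N=np.array([-np.sin(w),np.cos(w)])
a0=np.arctan2(r@N,r@T);af=np.arctan2(-.068,-.067);print('jaw',a0-af)
L=.09546
for j in list(np.linspace(a0-af,0,18)):
    t=af+j;q=h+L*(np.cos(t)*T+np.sin(t)*N);print(round(j,3),((q-p[:2])@R).round(4))
E
```

```text
4.4667 [ 0.68479295 -0.06533261  0.1065078 ] [-1.21050963  3.54041779  1.51143107] 0.12907406711884645 30.001325011253357
[[ 0.97278505  0.23170904]
 [ 0.23170937 -0.97278443]]
radius 0.09413812778936201
jaw 0.8668889838320979
0.867 [0.0001 0.0013]
0.816 [-0.0047  0.0016]
0.765 [-0.0096  0.0017]
0.714 [-0.0145  0.0015]
0.663 [-0.0193  0.001 ]
0.612 [-0.0241  0.0003]
0.561 [-0.0289 -0.0006]
0.51 [-0.0336 -0.0018]
0.459 [-0.0383 -0.0032]
0.408 [-0.0429 -0.0048]
0.357 [-0.0474 -0.0067]
0.306 [-0.0517 -0.0088]
0.255 [-0.056  -0.0112]
0.204 [-0.0602 -0.0137]
0.153 [-0.0642 -0.0165]
0.102 [-0.068  -0.0194]
0.051 [-0.0718 -0.0226]
0.0 [-0.0753 -0.0259]
```

>>> servo_tool:
  targets:
    - {"offset": [-0.0024,-0.0005,0],"dr": [0,0,0]}
    - {"offset": [-0.0048,0.0,0],"dr": [0,0,0]}
    - {"offset": [-0.0072,0.0002,0],"dr": [0,0,0]}
    - {"offset": [-0.0097,0.0002,0],"dr": [0,0,0]}
    - {"offset": [-0.012,0.0001,0],"dr": [0,0,0]}
    - {"offset": [-0.0145,0.0,0],"dr": [0,0,0]}
    - {"offset": [-0.017,-0.0001,0],"dr": [0,0,0]}
    - {"offset": [-0.0193,-0.0003,0],"dr": [0,0,0]}
    - {"offset": [-0.0217,-0.0006,0],"dr": [0,0,0]}
    - {"offset": [-0.0241,-0.001,0],"dr": [0,0,0]}
    - {"offset": [-0.0265,-0.0014,0],"dr": [0,0,0]}
    - {"offset": [-0.0289,-0.0019,0],"dr": [0,0,0]}

```text
time_s: 5.47
position: [0.6564, -0.071, 0.1065]
tcp_rot: [[0.973, 0.232, 0.0], [0.232, -0.973, -0.0], [0.0, 0.0, -1.0]]
force: [1.3, 3.0, 1.3]
opening: 0.131
grasp_force: 30.0
```

```bash
cat > jf.py <<'E'
from fit2 import *
st=bot.read_state();p=st['position'];R=st['tcp_rot'][:2,:2]
h=np.array([.6551,.024]);r=p[:2]-h;w=.232;T=np.array([np.cos(w),np.sin(w)]);N=np.array([-np.sin(w),np.cos(w)])
a=np.arctan2(r@N,r@T);af=np.arctan2(-.068,-.067);u=r/np.hypot(*r);t=np.array([u[1],-u[0]])
print(st['time_s'],p,'r',np.hypot(*r),'jaw',(a-af+np.pi)%(2*np.pi)-np.pi,'F',st['force'],'Frad',st['force'][:2]@u,'Fclosing-resist',-st['force'][:2]@t,'grip',st['grasp_force'],'t tool',t@R)
E
python3 jf.py
```

```text
5.4667 [ 0.65639387 -0.07100225  0.10651801] r 0.09501105989176882 jaw 0.5596093890734775 F [1.25308138 2.97411835 1.29145972] Frad -2.956778000266813 Fclosing-resist 1.293466949281853 grip 30.00255972146988 t tool [-0.97586072 -0.2183933 ]
```

>>> servo_tool:
  targets:
    - {"offset": [-0.0024,-0.001,0],"dr": [0,0,0]}
    - {"offset": [-0.0047,-0.0017,0],"dr": [0,0,0]}
    - {"offset": [-0.007,-0.0024,0],"dr": [0,0,0]}
    - {"offset": [-0.0094,-0.0031,0],"dr": [0,0,0]}
    - {"offset": [-0.0117,-0.0039,0],"dr": [0,0,0]}
    - {"offset": [-0.014,-0.0047,0],"dr": [0,0,0]}
    - {"offset": [-0.0162,-0.0056,0],"dr": [0,0,0]}
    - {"offset": [-0.0185,-0.0066,0],"dr": [0,0,0]}
    - {"offset": [-0.0207,-0.0076,0],"dr": [0,0,0]}
    - {"offset": [-0.0228,-0.0087,0],"dr": [0,0,0]}
    - {"offset": [-0.025,-0.0099,0],"dr": [0,0,0]}
    - {"offset": [-0.0271,-0.0111,0],"dr": [0,0,0]}
    - {"offset": [-0.0292,-0.0123,0],"dr": [0,0,0]}
    - {"offset": [-0.0313,-0.0136,0],"dr": [0,0,0]}

```text
time_s: 6.63
position: [0.6224, -0.0657, 0.1065]
tcp_rot: [[0.973, 0.232, -0.0], [0.232, -0.973, -0.001], [-0.001, 0.001, -1.0]]
force: [0.1, -3.6, 1.3]
opening: 0.13
grasp_force: 30.0
```

```bash
python3 jf.py
```

```text
6.6333 [ 0.62242544 -0.06568685  0.10652406] r 0.09545343376788784 jaw 0.19661769443830623 F [ 0.06761566 -3.57151831  1.32388268] Frad 3.3326083621455567 Fclosing-resist 1.2860934632190253 grip 30.000842213630676 t tool [-0.8346419  -0.55079296]
```

>>> servo_tool:
  targets:
    - {"offset": [-0.0022,-0.0005,0],"dr": [0,0,0]}
    - {"offset": [-0.0036,-0.0014,0],"dr": [0,0,0]}
    - {"offset": [-0.005,-0.0024,0],"dr": [0,0,0]}
    - {"offset": [-0.0064,-0.0034,0],"dr": [0,0,0]}
    - {"offset": [-0.0077,-0.0044,0],"dr": [0,0,0]}
    - {"offset": [-0.009,-0.0054,0],"dr": [0,0,0]}
    - {"offset": [-0.0103,-0.0065,0],"dr": [0,0,0]}

```text
time_s: 7.22
position: [0.6111, -0.0611, 0.1065]
tcp_rot: [[0.973, 0.232, -0.0], [0.232, -0.973, -0.0], [-0.0, 0.0, -1.0]]
force: [0.1, -4.0, 1.9]
opening: 0.128
grasp_force: 30.0
```

```bash
python3 jf.py
```

```text
7.2167 [ 0.61108276 -0.06108885  0.10649814] r 0.09579994020013245 jaw 0.06859207060285888 F [ 0.11562907 -4.04763577  1.85466874] Frad 3.5419539910213187 Fclosing-resist 1.9624696950466667 grip 30.001669228076935 t tool [-0.75749094 -0.65284568]
```

>>> servo_tool:
  targets:
    - {"offset": [-0.0013,-0.0002,0],"dr": [0,0,0]}
    - {"offset": [-0.002,-0.0009,0],"dr": [0,0,0]}
    - {"offset": [-0.0028,-0.0015,0],"dr": [0,0,0]}
    - {"offset": [-0.0035,-0.0022,0],"dr": [0,0,0]}
    - {"offset": [-0.0035,-0.0022,0],"dr": [0,0,0]}

```text
time_s: 7.63
position: [0.6072, -0.0593, 0.1065]
tcp_rot: [[0.973, 0.232, -0.0], [0.232, -0.973, 0.001], [-0.0, -0.001, -1.0]]
force: [0.1, -2.0, 1.5]
opening: 0.127
grasp_force: 30.0
```

```bash
python3 jf.py
```

```text
7.6333 [ 0.60720378 -0.05926374  0.10648401] r 0.09605674208409036 jaw 0.023980019594108004 F [ 0.09615849 -2.01231639  1.45830119] Frad 1.6963656442676804 Fclosing-resist 1.086741596011147 grip 30.001520812511444 t tool [-0.72769728 -0.68589829]
```

Still free. Small steps to the stop.

>>> servo_tool:
  targets:
    - {"offset": [-0.0008,-0.0006,0],"dr": [0,0,0]}
    - {"offset": [-0.0015,-0.0012,0],"dr": [0,0,0]}
    - {"offset": [-0.0015,-0.0012,0],"dr": [0,0,0]}

```text
time_s: 7.88
position: [0.6056, -0.0584, 0.1065]
tcp_rot: [[0.973, 0.232, 0.0], [0.232, -0.973, 0.001], [0.0, -0.001, -1.0]]
force: [1.1, -1.1, 1.7]
opening: 0.127
grasp_force: 30.0
```

```bash
python3 jf.py
```

```text
7.8833 [ 0.6055669  -0.05844724  0.10649238] r 0.09618251148542269 jaw 0.004994027778044696 F [ 1.08947304 -1.10910426  1.66677502] Frad 0.38965089790133595 Fclosing-resist 1.5050700774275845 grip 30.000950396060944 t tool [-0.71461676 -0.69951612]
```

>>> servo_tool:
  targets:
    - {"offset": [-0.0007,-0.0007,0],"dr": [0,0,0]}
    - {"offset": [-0.0014,-0.0014,0],"dr": [0,0,0]}
    - {"offset": [-0.0014,-0.0014,0],"dr": [0,0,0]}

```text
time_s: 8.13
position: [0.6038, -0.0575, 0.1064]
tcp_rot: [[0.973, 0.232, -0.0], [0.232, -0.973, 0.0], [-0.0, -0.0, -1.0]]
force: [0.9, -0.0, 1.9]
opening: 0.129
grasp_force: 30.0
```

```bash
python3 jf.py
```

```text
8.1333 [ 0.60377954 -0.05749898  0.10644569] r 0.09631133517208362 jaw -0.015985917744910427 F [ 0.87382691 -0.02291575  1.85803429] Frad -0.4462360396681616 Fclosing-resist 0.7516461912012175 grip 30.00090926885605 t tool [-0.69977326 -0.71436489]
```

>>> servo_tool:
  targets:
    - {"offset": [-0.0007,-0.0007,0],"dr": [0,0,0]}
    - {"offset": [-0.0014,-0.0014,0],"dr": [0,0,0]}
    - {"offset": [-0.0014,-0.0014,0],"dr": [0,0,0]}

```text
time_s: 8.38
position: [0.6033, -0.0572, 0.1065]
tcp_rot: [[0.973, 0.232, 0.002], [0.232, -0.973, -0.001], [0.002, 0.001, -1.0]]
force: [3.7, -2.2, 0.1]
opening: 0.128
grasp_force: 30.0
```

```bash
python3 jf.py
```

```text
8.3833 [ 0.60328446 -0.05717124  0.10653539] r 0.0962996373728559 jaw -0.02214985668643843 F [ 3.6803672  -2.24645161  0.06610313] Frad -0.08673934318016617 Fclosing-resist 4.310930744171132 grip 29.999573528766632 t tool [-0.69527124 -0.7187434 ]
```

>>> servo_tool:
  targets:
    - {"offset": [-0.0006,-0.0006,0],"dr": [0,0,0]}
    - {"offset": [-0.0012,-0.0012,0],"dr": [0,0,0]}
    - {"offset": [-0.0012,-0.0012,0],"dr": [0,0,0]}
    - {"offset": [-0.0012,-0.0012,0],"dr": [0,0,0]}
    - {"offset": [-0.0012,-0.0012,0],"dr": [0,0,0]}

```text
time_s: 8.8
position: [0.6032, -0.0571, 0.1066]
tcp_rot: [[0.973, 0.232, 0.005], [0.232, -0.973, -0.002], [0.004, 0.003, -1.0]]
force: [5.7, -3.8, -2.1]
opening: 0.127
grasp_force: 30.0
```

```bash
python3 jf.py
```

```text
8.8 [ 0.60319022 -0.05712688  0.10658942] r 0.09631300662810509 jaw -0.023222419064061306 F [ 5.68699708 -3.83405416 -2.12271718] Frad 0.16440222670002622 Fclosing-resist 6.856739677073421 grip 29.998184144496918 t tool [-0.69465442 -0.71932512]
```

>>> servo_tool:
  targets:
    - {"offset": [0.001,0.001,0],"dr": [0,0,0]}
    - {"offset": [0.0018,0.0018,0],"dr": [0,0,0]}
    - {"offset": [0.0018,0.0018,0],"dr": [0,0,0]}

```text
time_s: 9.05
position: [0.6032, -0.0573, 0.1065]
tcp_rot: [[0.973, 0.231, 0.0], [0.231, -0.973, 0.0], [0.0, -0.0, -1.0]]
force: [3.1, -2.2, 1.1]
opening: 0.13
grasp_force: 30.0
```

>>> servo_tool:
  targets:
    - {"offset": [0,0,0],"dr": [0,0,0]}
    - {"offset": [0,0,0],"dr": [0,0,0]}
    - {"offset": [0,0,0],"dr": [0,0,0]}
    - {"offset": [0,0,0],"dr": [0,0,0]}
    - {"offset": [0,0,-0.02],"dr": [0,0,0]}
    - {"offset": [0,0,-0.05],"dr": [0,0,0]}
    - {"offset": [0,0,-0.085],"dr": [0,0,0]}
    - {"offset": [-0.03,0,-0.12],"dr": [0,0,0]}
    - {"offset": [-0.065,0,-0.14],"dr": [0,0,0]}
    - {"offset": [-0.1,-0.02,-0.15],"dr": [0,0,0]}
    - {"offset": [-0.1,-0.04,-0.15],"dr": [0,0,0]}
    - {"offset": [-0.1,-0.04,-0.15],"dr": [0,0,0]}
    - {"offset": [-0.1,-0.04,-0.15],"dr": [0,0,0]}
  gripper: 0.3

```text
time_s: 10.13
position: [0.4954, -0.0407, 0.2567]
tcp_rot: [[0.973, 0.233, -0.0], [0.233, -0.973, 0.0], [-0.0, -0.0, -1.0]]
force: [0.9, 0.0, -1.1]
opening: 0.353
grasp_force: 0.0
```

```bash
python3 - <<'E'
from fit2 import *
a,b=cap('scene','s4'),cap('side')
st=bot.read_state();print(st['time_s'],st['position'],st['opening'],st['force'])
bl=blob(a,(225,150,320,200));print('blue',bl)
up=lambda i,box:cv2.resize(cv2.cvtColor(i['color'],cv2.COLOR_RGB2BGR)[box[1]:box[3],box[0]:box[2]],None,fx=4,fy=4,interpolation=cv2.INTER_CUBIC)
A=up(a,(190,150,320,255));B=up(b,(215,140,330,245))[:,:400]
cv2.imwrite('pics/v4.png',np.hstack([up(a,(210,155,310,255)),up(b,(225,145,325,245))]))
E
```

```text
10.2333 [ 0.49683598 -0.04169489  0.25622055] 0.3479821813558464 [-0.28534851 -0.18128711 -0.01091288]
blue [293.80625 188.00625]
```

View pics/v4.png

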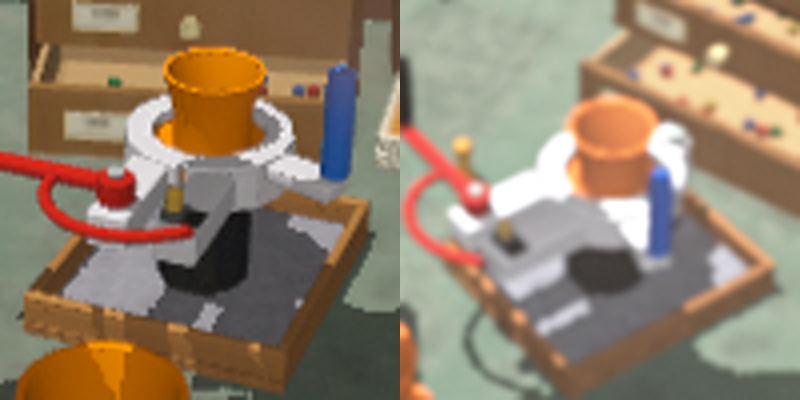

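The ring is shut round both flanges: its outline is closed, and the stud at (175,195) sits inside the hook's path. The funnel is upright in the middle. The lever knob is next.

>>> servo_tool:
  targets:
    - {"offset": [0.01,-0.03,0],"dr": [0,0,0]}
    - {"offset": [0.02,-0.06,0],"dr": [0,0,0]}
    - {"offset": [0.03,-0.09,0.02],"dr": [0,0,0]}
    - {"offset": [0.041,-0.1185,0.045],"dr": [0,0,0]}
    - {"offset": [0.041,-0.1185,0.07],"dr": [0,0,0]}
    - {"offset": [0.041,-0.1185,0.07],"dr": [0,0,0]}
    - {"offset": [0.041,-0.1185,0.07],"dr": [0,0,0]}

```text
time_s: 10.82
position: [0.5084, 0.0832, 0.1848]
tcp_rot: [[0.973, 0.232, -0.004], [0.232, -0.973, -0.0], [-0.004, -0.001, -1.0]]
force: [-0.2, 0.3, 1.0]
opening: 0.35
grasp_force: 0.0
```

```bash
python3 - <<'E'
from fit2 import *
c,b=cap('scene'),cap('side');st=bot.read_state();p=st['position'];print(p,(np.array([.5088,.0829])-p[:2])@st['tcp_rot'][:2,:2])
up=lambda i,box:cv2.resize(cv2.cvtColor(i['color'],cv2.COLOR_RGB2BGR)[box[1]:box[3],box[0]:box[2]],None,fx=4,fy=4,interpolation=cv2.INTER_CUBIC)
cv2.imwrite('pics/v5.png',np.hstack([up(c,(150,130,250,230)),up(b,(175,100,275,200))]))
E
```

```text
[0.51030448 0.08238945 0.18708804] [-0.00134616 -0.00084378]
```

View pics/v5.png

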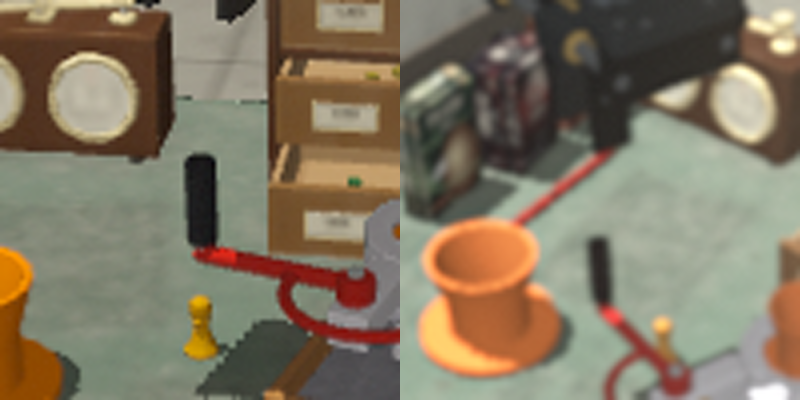

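The black knob top is at scene (200,169) and side (225,160), with the fingers above it in line. I'll descend and grip.

>>> servo_tool:
  targets:
    - {"offset": [-0.001,-0.0005,0.02],"dr": [0,0,0]}
    - {"offset": [-0.001,-0.0005,0.04],"dr": [0,0,0]}
    - {"offset": [-0.001,-0.0005,0.06],"dr": [0,0,0]}
    - {"offset": [-0.001,-0.0005,0.074],"dr": [0,0,0]}
    - {"offset": [-0.001,-0.0005,0.078],"dr": [0,0,0]}
    - {"offset": [-0.001,-0.0005,0.078],"dr": [0,0,0]}
    - {"offset": [-0.001,-0.0005,0.078],"dr": [0,0,0]}

```text
time_s: 11.5
position: [0.5092, 0.0829, 0.1097]
tcp_rot: [[0.973, 0.231, 0.003], [0.231, -0.973, -0.0], [0.003, 0.001, -1.0]]
force: [-0.4, -0.6, -0.1]
opening: 0.349
grasp_force: 0.0
```

>>> servo_tool:
  targets:
    - {"offset": [0,0,0],"dr": [0,0,0]}
    - {"offset": [0,0,0],"dr": [0,0,0]}
    - {"offset": [0,0,0],"dr": [0,0,0]}
    - {"offset": [0,0,0],"dr": [0,0,0]}
    - {"offset": [0,0,0],"dr": [0,0,0]}
    - {"offset": [0,0,0],"dr": [0,0,0]}
  gripper: 0.8

```text
time_s: 12.0
position: [0.5085, 0.0832, 0.1091]
tcp_rot: [[0.973, 0.232, 0.002], [0.232, -0.973, -0.001], [0.001, 0.001, -1.0]]
force: [0.2, -1.8, 4.3]
opening: 0.129
grasp_force: 30.0
```

```bash
cat > lf.py <<'E'
from fit2 import *
import sys
st=bot.read_state();p=st['position'];R=st['tcp_rot'][:2,:2]
P=np.array([.5262,.0107]);r=p[:2]-P;w=.232;T=np.array([np.cos(w),np.sin(w)]);N=np.array([-np.sin(w),np.cos(w)])
a=np.arctan2(r@N,r@T);l=(a-np.radians(100)+1)%(2*np.pi)-1;u=r/np.hypot(*r);t=np.array([-u[1],u[0]])
F=st['force'];print('t%.2f'%st['time_s'],p.round(4),'r %.4f lev %.3f'%(np.hypot(*r),l),'F',F.round(2),'Frad %.2f resist %.2f'%(F[:2]@u,-F[:2]@t),'grip',st['grasp_force'],'op',st['opening'],'tan',(t@R).round(3),'out',(u@R).round(3))
for d in np.arange(0,.81,.08):
    b=np.radians(100)+w+l+d;q=P+.075*np.array([np.cos(b),np.sin(b)]);q0=P+.075*u
    print(round(l+d,2),((q-q0)@R).round(4),end=' ')
E
python3 lf.py
```

```text
t12.00 [0.5085 0.0832 0.1091] r 0.0747 lev -0.167 F [ 0.23 -1.84  4.3 ] Frad -1.84 resist -0.22 grip 30.00247210264206 op 0.12866043045759676 tan [-1.     0.006] out [-0.006 -1.   ]
-0.17 [0. 0.] -0.09 [-0.006   0.0003] -0.01 [-0.0119  0.001 ] 0.07 [-0.0178  0.0023] 0.15 [-0.0236  0.0039] 0.23 [-0.0292  0.0061] 0.31 [-0.0346  0.0087] 0.39 [-0.0398  0.0117] 0.47 [-0.0447  0.0151] 0.55 [-0.0493  0.0189] 0.63 [-0.0537  0.0231]
```

>>> servo_tool:
  targets:
    - {"offset": [-0.003,0.0005,0],"dr": [0,0,0]}
    - {"offset": [-0.006,0.0007,0],"dr": [0,0,0]}
    - {"offset": [-0.009,0.001,0],"dr": [0,0,0]}
    - {"offset": [-0.0119,0.0014,0],"dr": [0,0,0]}
    - {"offset": [-0.0149,0.002,0],"dr": [0,0,0]}
    - {"offset": [-0.0178,0.0027,0],"dr": [0,0,0]}
    - {"offset": [-0.0207,0.0034,0],"dr": [0,0,0]}
    - {"offset": [-0.0236,0.0043,0],"dr": [0,0,0]}
    - {"offset": [-0.0264,0.0053,0],"dr": [0,0,0]}
    - {"offset": [-0.0292,0.0064,0],"dr": [0,0,0]}
    - {"offset": [-0.0292,0.0064,0],"dr": [0,0,0]}

```text
time_s: 12.92
position: [0.4809, 0.0701, 0.1089]
tcp_rot: [[0.973, 0.232, 0.001], [0.232, -0.973, -0.001], [0.001, 0.001, -1.0]]
force: [0.5, -2.1, 6.2]
opening: 0.127
grasp_force: 30.0
```

```bash
python3 lf.py
```

```text
t12.92 [0.4809 0.0701 0.1089] r 0.0747 lev 0.246 F [ 0.54 -2.09  6.21] Frad -1.98 resist -0.84 grip 30.00519096851349 op 0.12736556163915536 tan [-0.914  0.406] out [-0.406 -0.914]
0.25 [0. 0.] 0.33 [-0.0054  0.0027] 0.41 [-0.0105  0.0057] 0.49 [-0.0154  0.0092] 0.57 [-0.02    0.0131] 0.65 [-0.0243  0.0173] 0.73 [-0.0282  0.0218] 0.81 [-0.0317  0.0267] 0.89 [-0.0349  0.0318] 0.97 [-0.0376  0.0371] 1.05 [-0.0399  0.0426]
```

>>> servo_tool:
  targets:
    - {"offset": [-0.0027,0.0016,-0.0005],"dr": [0,0,0]}
    - {"offset": [-0.0054,0.003,-0.001],"dr": [0,0,0]}
    - {"offset": [-0.008,0.0045,-0.0015],"dr": [0,0,0]}
    - {"offset": [-0.0105,0.006,-0.0015],"dr": [0,0,0]}
    - {"offset": [-0.013,0.0077,-0.0015],"dr": [0,0,0]}
    - {"offset": [-0.0154,0.0095,-0.0015],"dr": [0,0,0]}
    - {"offset": [-0.0177,0.0114,-0.0015],"dr": [0,0,0]}
    - {"offset": [-0.02,0.0134,-0.0015],"dr": [0,0,0]}
    - {"offset": [-0.0222,0.0155,-0.0015],"dr": [0,0,0]}
    - {"offset": [-0.0243,0.0176,-0.0015],"dr": [0,0,0]}
    - {"offset": [-0.0263,0.0198,-0.0015],"dr": [0,0,0]}
    - {"offset": [-0.0282,0.0221,-0.0015],"dr": [0,0,0]}
    - {"offset": [-0.03,0.0245,-0.0015],"dr": [0,0,0]}
    - {"offset": [-0.0317,0.027,-0.0015],"dr": [0,0,0]}
    - {"offset": [-0.0333,0.0295,-0.0015],"dr": [0,0,0]}

```text
time_s: 14.17
position: [0.4552, 0.034, 0.1098]
tcp_rot: [[0.973, 0.232, -0.0], [0.232, -0.973, 0.0], [-0.0, -0.0, -1.0]]
force: [5.1, 1.0, -10.4]
opening: 0.122
grasp_force: 30.0
```

```bash
python3 lf.py
```

```text
t14.17 [0.4552 0.034  0.1098] r 0.0748 lev 0.848 F [  5.06   1.01 -10.39] Frad -4.49 resist 2.54 grip 29.998008012771606 op 0.12189215130107277 tan [-0.523  0.852] out [-0.852 -0.523]
0.85 [ 0. -0.] 0.93 [-0.0029  0.0052] 1.01 [-0.0054  0.0107] 1.09 [-0.0075  0.0163] 1.17 [-0.0091  0.0221] 1.25 [-0.0102  0.028 ] 1.33 [-0.0109  0.034 ] 1.41 [-0.0111  0.0399] 1.49 [-0.0108  0.0459] 1.57 [-0.01    0.0519] 1.65 [-0.0087  0.0578]
```

>>> servo_tool:
  targets:
    - {"offset": [0.0,0.0025,0.0005],"dr": [0,0,0]}
    - {"offset": [-0.0015,0.005,0.0008],"dr": [0,0,0]}
    - {"offset": [-0.0028,0.0075,0.0008],"dr": [0,0,0]}
    - {"offset": [-0.0041,0.0102,0.0008],"dr": [0,0,0]}

```text
time_s: 14.5
position: [0.4526, 0.0234, 0.1094]
tcp_rot: [[0.973, 0.232, -0.002], [0.232, -0.973, 0.001], [-0.002, -0.001, -1.0]]
force: [0.4, 1.5, -0.5]
opening: 0.125
grasp_force: 30.0
```

```bash
python3 lf.py
```

```text
t14.50 [0.4526 0.0234 0.1094] r 0.0747 lev 0.993 F [ 0.44  1.45 -0.53] Frad -0.19 resist 1.51 grip 29.99981850385666 op 0.12485269741563468 tan [-0.394  0.919] out [-0.919 -0.394]
0.99 [-0.  0.] 1.07 [-0.0021  0.0056] 1.15 [-0.0038  0.0114] 1.23 [-0.0051  0.0172] 1.31 [-0.0058  0.0232] 1.39 [-0.0061  0.0292] 1.47 [-0.0059  0.0352] 1.55 [-0.0052  0.0411] 1.63 [-0.004  0.047] 1.71 [-0.0024  0.0528] 1.79 [-0.0003  0.0584]
```

>>> servo_tool:
  targets:
    - {"offset": [-0.0008,0.0023,0],"dr": [0,0,0]}
    - {"offset": [-0.0015,0.0042,0],"dr": [0,0,0]}
    - {"offset": [-0.0021,0.006,0],"dr": [0,0,0]}
    - {"offset": [-0.0027,0.008,0],"dr": [0,0,0]}

```text
time_s: 14.83
position: [0.4517, 0.015, 0.1092]
tcp_rot: [[0.973, 0.232, -0.002], [0.232, -0.973, 0.001], [-0.002, -0.001, -1.0]]
force: [-2.8, 1.8, 2.5]
opening: 0.125
grasp_force: 30.0
```

```bash
python3 lf.py
```

```text
t14.83 [0.4517 0.015  0.1092] r 0.0747 lev 1.107 F [-2.78  1.8   2.53] Frad 2.88 resist 1.63 grip 30.000703632831573 op 0.12491598706489397 tan [-0.287  0.958] out [-0.958 -0.287]
1.11 [-0.  0.] 1.19 [-0.0015  0.0058] 1.27 [-0.0025  0.0117] 1.35 [-0.0031  0.0177] 1.43 [-0.0031  0.0237] 1.51 [-0.0027  0.0297] 1.59 [-0.0018  0.0356] 1.67 [-0.0005  0.0415] 1.75 [0.0014 0.0472] 1.83 [0.0036 0.0527] 1.91 [0.0063 0.0581]
```

>>> servo_tool:
  targets:
    - {"offset": [-0.001,0.002,0],"dr": [0,0,0]}
    - {"offset": [-0.0016,0.004,0],"dr": [0,0,0]}
    - {"offset": [-0.0021,0.006,0],"dr": [0,0,0]}
    - {"offset": [-0.0025,0.008,0],"dr": [0,0,0]}
    - {"offset": [-0.0029,0.01,0],"dr": [0,0,0]}

```text
time_s: 15.25
position: [0.4518, 0.0043, 0.1091]
tcp_rot: [[0.973, 0.232, -0.001], [0.232, -0.973, 0.0], [-0.001, -0.0, -1.0]]
force: [-2.9, 0.9, 3.2]
opening: 0.127
grasp_force: 30.0
```

```bash
python3 lf.py
```

```text
t15.25 [0.4518 0.0043 0.1091] r 0.0746 lev 1.250 F [-2.93  0.93  3.23] Frad 2.84 resist 1.18 grip 30.00147968530655 op 0.12686167372494522 tan [-0.148  0.989] out [-0.989 -0.148]
1.25 [ 0. -0.] 1.33 [-0.0006  0.006 ] 1.41 [-0.0008  0.012 ] 1.49 [-0.0005  0.0179] 1.57 [0.0003 0.0239] 1.65 [0.0015 0.0298] 1.73 [0.0033 0.0355] 1.81 [0.0054 0.0411] 1.89 [0.0081 0.0465] 1.97 [0.0111 0.0517] 2.05 [0.0145 0.0566]
```

>>> servo_tool:
  targets:
    - {"offset": [-0.0008,0.002,0],"dr": [0,0,0]}
    - {"offset": [-0.001,0.004,0],"dr": [0,0,0]}
    - {"offset": [-0.0012,0.006,0],"dr": [0,0,0]}
    - {"offset": [-0.0013,0.008,0],"dr": [0,0,0]}
    - {"offset": [-0.0014,0.01,0],"dr": [0,0,0]}

```text
time_s: 15.67
position: [0.4534, -0.0059, 0.1092]
tcp_rot: [[0.973, 0.232, -0.0], [0.232, -0.973, -0.0], [-0.0, 0.0, -1.0]]
force: [-2.5, 1.0, 2.9]
opening: 0.123
grasp_force: 30.0
```

```bash
python3 lf.py
```

```text
t15.67 [ 0.4534 -0.0059  0.1092] r 0.0747 lev 1.388 F [-2.49  0.98  2.87] Frad 2.21 resist 1.51 grip 30.001717507839203 op 0.12319576386215099 tan [-0.01  1.  ] out [-1.   -0.01]
1.39 [ 0. -0.] 1.47 [0.0002 0.006 ] 1.55 [0.0008 0.012 ] 1.63 [0.002  0.0178] 1.71 [0.0036 0.0236] 1.79 [0.0056 0.0293] 1.87 [0.0081 0.0347] 1.95 [0.011 0.04 ] 2.03 [0.0144 0.0449] 2.11 [0.0181 0.0496] 2.19 [0.0222 0.054 ]
```

>>> servo_tool:
  targets:
    - {"offset": [-0.0004,0.002,0],"dr": [0,0,0]}
    - {"offset": [-0.0003,0.004,0],"dr": [0,0,0]}
    - {"offset": [-0.0002,0.006,0],"dr": [0,0,0]}
    - {"offset": [0.0,0.008,0],"dr": [0,0,0]}
    - {"offset": [0.0002,0.01,0],"dr": [0,0,0]}

```text
time_s: 16.08
position: [0.4562, -0.0156, 0.1092]
tcp_rot: [[0.973, 0.232, 0.0], [0.232, -0.973, -0.0], [0.0, 0.0, -1.0]]
force: [-2.1, 1.3, 1.5]
opening: 0.124
grasp_force: 30.0
```

```bash
python3 lf.py
```

```text
t16.08 [ 0.4562 -0.0156  0.1092] r 0.0748 lev 1.523 F [-2.11  1.3   1.5 ] Frad 1.52 resist 1.96 grip 30.001454651355743 op 0.12359051443504122 tan [0.125 0.992] out [-0.992  0.125]
1.52 [ 0. -0.] 1.6 [0.001  0.0059] 1.68 [0.0024 0.0117] 1.76 [0.0044 0.0174] 1.84 [0.0067 0.0229] 1.92 [0.0095 0.0282] 2.0 [0.0127 0.0333] 2.08 [0.0163 0.0381] 2.16 [0.0203 0.0426] 2.24 [0.0246 0.0468] 2.32 [0.0293 0.0506]
```

Resistance is up slightly (1.96 N). Smaller steps now.

>>> servo_tool:
  targets:
    - {"offset": [0.0001,0.002,0],"dr": [0,0,0]}
    - {"offset": [0.0004,0.004,0],"dr": [0,0,0]}
    - {"offset": [0.0007,0.0055,0],"dr": [0,0,0]}

```text
time_s: 16.33
position: [0.4582, -0.0208, 0.1092]
tcp_rot: [[0.973, 0.232, 0.001], [0.232, -0.973, -0.0], [0.001, 0.0, -1.0]]
force: [-1.1, 1.5, 2.3]
opening: 0.126
grasp_force: 30.0
```

```bash
python3 lf.py
```

```text
t16.33 [ 0.4582 -0.0208  0.1092] r 0.0749 lev 1.598 F [-1.08  1.51  2.31] Frad 0.34 resist 1.82 grip 30.001132786273956 op 0.12562427288712774 tan [0.199 0.98 ] out [-0.98   0.199]
1.6 [0. 0.] 1.68 [0.0014 0.0058] 1.76 [0.0033 0.0115] 1.84 [0.0056 0.017 ] 1.92 [0.0084 0.0224] 2.0 [0.0116 0.0274] 2.08 [0.0152 0.0323] 2.16 [0.0191 0.0368] 2.24 [0.0234 0.041 ] 2.32 [0.0281 0.0448] 2.4 [0.033  0.0482]
```

>>> servo_tool:
  targets:
    - {"offset": [0.0004,0.002,0],"dr": [0,0,0]}
    - {"offset": [0.0009,0.004,0],"dr": [0,0,0]}
    - {"offset": [0.0014,0.0058,0],"dr": [0,0,0]}

```text
time_s: 16.58
position: [0.4608, -0.026, 0.1092]
tcp_rot: [[0.973, 0.232, 0.0], [0.232, -0.973, -0.0], [0.0, 0.0, -1.0]]
force: [-2.2, 1.4, 2.0]
opening: 0.128
grasp_force: 30.0
```

```bash
python3 lf.py
```

```text
t16.58 [ 0.4608 -0.026   0.1092] r 0.0750 lev 1.676 F [-2.18  1.44  2.05] Frad 1.19 resist 2.32 grip 30.001185536384583 op 0.12782008265889178 tan [0.274 0.962] out [-0.962  0.274]
1.68 [0. 0.] 1.76 [0.0019 0.0057] 1.84 [0.0042 0.0112] 1.92 [0.007  0.0166] 2.0 [0.0101 0.0216] 2.08 [0.0137 0.0265] 2.16 [0.0177 0.031 ] 2.24 [0.0219 0.0352] 2.32 [0.0266 0.039 ] 2.4 [0.0315 0.0424] 2.48 [0.0366 0.0455]
```

>>> servo_tool:
  targets:
    - {"offset": [0.0004,0.002,0],"dr": [0,0,0]}
    - {"offset": [0.001,0.004,0],"dr": [0,0,0]}
    - {"offset": [0.0016,0.0057,0],"dr": [0,0,0]}

```text
time_s: 16.83
position: [0.4639, -0.0312, 0.1092]
tcp_rot: [[0.973, 0.231, 0.001], [0.231, -0.973, -0.0], [0.001, 0.0, -1.0]]
force: [-0.9, 1.8, 1.9]
opening: 0.124
grasp_force: 30.0
```

```bash
python3 lf.py
```

```text
t16.83 [ 0.4639 -0.0312  0.1092] r 0.0751 lev 1.756 F [-0.91  1.8   1.89] Frad -0.25 resist 2.00 grip 30.001122057437897 op 0.12444539717692543 tan [0.351 0.937] out [-0.937  0.351]
1.76 [ 0. -0.] 1.84 [0.0023 0.0055] 1.92 [0.0051 0.0109] 2.0 [0.0083 0.0159] 2.08 [0.0118 0.0208] 2.16 [0.0158 0.0253] 2.24 [0.0201 0.0295] 2.32 [0.0247 0.0333] 2.4 [0.0296 0.0367] 2.48 [0.0348 0.0398] 2.56 [0.0402 0.0424]
```

>>> servo_tool:
  targets:
    - {"offset": [0.0008,0.002,0],"dr": [0,0,0]}
    - {"offset": [0.0016,0.004,0],"dr": [0,0,0]}
    - {"offset": [0.0023,0.0055,0],"dr": [0,0,0]}

```text
time_s: 17.08
position: [0.4673, -0.036, 0.1092]
tcp_rot: [[0.973, 0.232, 0.0], [0.232, -0.973, -0.0], [0.0, 0.0, -1.0]]
force: [-0.1, 2.0, 1.2]
opening: 0.123
grasp_force: 30.0
```

```bash
python3 lf.py
```

```text
t17.08 [ 0.4673 -0.036   0.1092] r 0.0752 lev 1.835 F [-0.06  2.    1.17] Frad -1.19 resist 1.60 grip 30.001273155212402 op 0.12305365829555605 tan [0.423 0.906] out [-0.906  0.423]
1.83 [ 0. -0.] 1.91 [0.0028 0.0053] 1.99 [0.0059 0.0104] 2.07 [0.0095 0.0152] 2.15 [0.0134 0.0198] 2.23 [0.0177 0.024 ] 2.31 [0.0223 0.0278] 2.39 [0.0272 0.0313] 2.47 [0.0324 0.0343] 2.55 [0.0378 0.0369] 2.63 [0.0434 0.0391]
```

>>> servo_tool:
  targets:
    - {"offset": [0.001,0.0018,0],"dr": [0,0,0]}
    - {"offset": [0.002,0.0036,0],"dr": [0,0,0]}
    - {"offset": [0.003,0.0053,0],"dr": [0,0,0]}

```text
time_s: 17.33
position: [0.4711, -0.0404, 0.1092]
tcp_rot: [[0.973, 0.232, -0.0], [0.232, -0.973, -0.0], [-0.0, -0.0, -1.0]]
force: [-0.6, 0.7, 2.4]
opening: 0.121
grasp_force: 30.0
```

```bash
python3 lf.py
```

```text
t17.33 [ 0.4711 -0.0404  0.1092] r 0.0752 lev 1.912 F [-0.59  0.75  2.39] Frad -0.08 resist 0.95 grip 30.001663863658905 op 0.12086518946696695 tan [0.491 0.871] out [-0.871  0.491]
1.91 [-0. -0.] 1.99 [0.0032 0.0051] 2.07 [0.0067 0.0099] 2.15 [0.0106 0.0145] 2.23 [0.0149 0.0187] 2.31 [0.0195 0.0225] 2.39 [0.0244 0.026 ] 2.47 [0.0295 0.0291] 2.55 [0.0349 0.0317] 2.63 [0.0405 0.0339] 2.71 [0.0462 0.0357]
```

>>> servo_tool:
  targets:
    - {"offset": [0.001,0.0018,0],"dr": [0,0,0]}
    - {"offset": [0.0021,0.0035,0],"dr": [0,0,0]}
    - {"offset": [0.0032,0.0051,0],"dr": [0,0,0]}

```text
time_s: 17.58
position: [0.4753, -0.0447, 0.1092]
tcp_rot: [[0.973, 0.232, -0.0], [0.232, -0.973, -0.0], [-0.0, 0.0, -1.0]]
force: [-1.3, 0.9, 2.5]
opening: 0.125
grasp_force: 30.0
```

```bash
python3 lf.py
```

```text
t17.58 [ 0.4753 -0.0447  0.1092] r 0.0752 lev 1.992 F [-1.29  0.89  2.52] Frad 0.22 resist 1.55 grip 30.00172108411789 op 0.12492002603906187 tan [0.56  0.829] out [-0.829  0.56 ]
1.99 [-0.  0.] 2.07 [0.0036 0.0048] 2.15 [0.0075 0.0094] 2.23 [0.0118 0.0136] 2.31 [0.0164 0.0174] 2.39 [0.0212 0.0209] 2.47 [0.0264 0.024 ] 2.55 [0.0318 0.0266] 2.63 [0.0374 0.0288] 2.71 [0.0431 0.0306] 2.79 [0.049  0.0319]
```

>>> servo_tool:
  targets:
    - {"offset": [0.0012,0.0016,0],"dr": [0,0,0]}
    - {"offset": [0.0024,0.0032,0],"dr": [0,0,0]}
    - {"offset": [0.0036,0.0048,0],"dr": [0,0,0]}

```text
time_s: 17.83
position: [0.4799, -0.0485, 0.1091]
tcp_rot: [[0.973, 0.232, -0.001], [0.232, -0.973, -0.0], [-0.001, 0.0, -1.0]]
force: [-1.5, 0.1, 2.9]
opening: 0.128
grasp_force: 30.0
```

```bash
python3 lf.py
```

```text
t17.83 [ 0.4799 -0.0485  0.1091] r 0.0752 lev 2.071 F [-1.54  0.06  2.92] Frad 0.90 resist 1.25 grip 30.00186949968338 op 0.12782078272338615 tan [0.624 0.782] out [-0.782  0.624]
2.07 [ 0. -0.] 2.15 [0.0039 0.0045] 2.23 [0.0082 0.0087] 2.31 [0.0128 0.0126] 2.39 [0.0177 0.0161] 2.47 [0.0228 0.0191] 2.55 [0.0282 0.0218] 2.63 [0.0338 0.024 ] 2.71 [0.0395 0.0258] 2.79 [0.0454 0.0271] 2.87 [0.0513 0.0279]
```

```bash
python3 - <<'E'
from fit2 import *
c,b=cap('scene'),cap('side')
up=lambda i,box:cv2.resize(cv2.cvtColor(i['color'],cv2.COLOR_RGB2BGR)[box[1]:box[3],box[0]:box[2]],None,fx=5,fy=5,interpolation=cv2.INTER_CUBIC)
cv2.imwrite('pics/v6.png',np.hstack([up(c,(210,150,290,240)),up(b,(220,150,300,240))]))
E
```

```text
(no output)
```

View pics/v6.png

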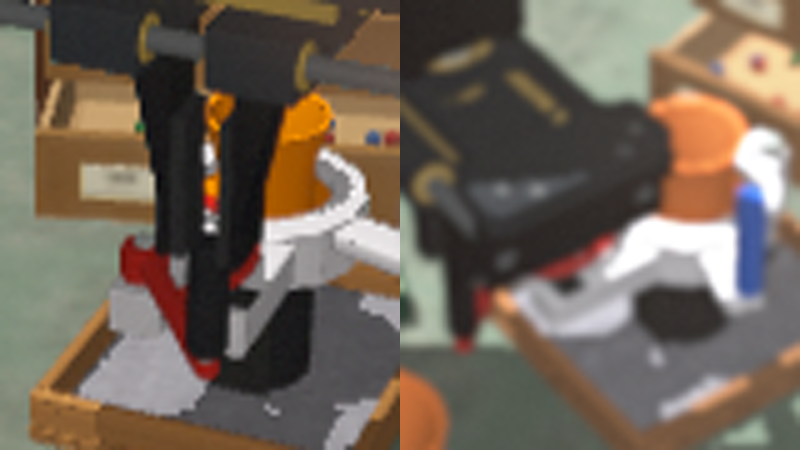

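The ring is still shut. The red hook wraps the arm end near the stud at scene crop (245,265), and the stud itself is hidden behind the fingers. I'll carry on by feel.

>>> servo_tool:
  targets:
    - {"offset": [0.0013,0.0015,0],"dr": [0,0,0]}
    - {"offset": [0.0026,0.003,0],"dr": [0,0,0]}
    - {"offset": [0.0039,0.0045,0],"dr": [0,0,0]}

```text
time_s: 18.18
position: [0.4843, -0.0517, 0.1091]
tcp_rot: [[0.973, 0.232, -0.001], [0.232, -0.973, 0.0], [-0.001, -0.001, -1.0]]
force: [-3.5, -0.5, 3.3]
opening: 0.121
grasp_force: 30.0
```

```bash
python3 lf.py
```

```text
t18.18 [ 0.4843 -0.0517  0.1091] r 0.0752 lev 2.143 F [-3.53 -0.55  3.28] Frad 2.43 resist 2.63 grip 30.001992881298065 op 0.12129629981469393 tan [0.678 0.735] out [-0.735  0.678]
2.14 [0. 0.] 2.22 [0.0042 0.0042] 2.3 [0.0088 0.0081] 2.38 [0.0137 0.0116] 2.46 [0.0188 0.0148] 2.54 [0.0242 0.0175] 2.62 [0.0297 0.0197] 2.7 [0.0354 0.0215] 2.78 [0.0413 0.0229] 2.86 [0.0472 0.0237] 2.94 [0.0532 0.0241]
```

>>> servo_tool:
  targets:
    - {"offset": [0.0004,0.0011,0],"dr": [0,0,0]}
    - {"offset": [0.0011,0.0019,0],"dr": [0,0,0]}
    - {"offset": [0.0018,0.0026,0],"dr": [0,0,0]}
    - {"offset": [0.0018,0.0026,0],"dr": [0,0,0]}

```text
time_s: 18.52
position: [0.4872, -0.0537, 0.1091]
tcp_rot: [[0.973, 0.232, -0.0], [0.232, -0.973, 0.0], [-0.0, -0.0, -1.0]]
force: [-2.9, 1.3, 3.1]
opening: 0.123
grasp_force: 30.0
```

```bash
python3 lf.py
```

```text
t18.52 [ 0.4872 -0.0537  0.1091] r 0.0753 lev 2.190 F [-2.93  1.31  3.1 ] Frad 0.39 resist 3.18 grip 30.002732276916504 op 0.12327855350757608 tan [0.712 0.702] out [-0.702  0.712]
2.19 [ 0. -0.] 2.27 [0.0044 0.004 ] 2.35 [0.0092 0.0077] 2.43 [0.0142 0.011 ] 2.51 [0.0195 0.0139] 2.59 [0.025  0.0163] 2.67 [0.0306 0.0183] 2.75 [0.0364 0.0198] 2.83 [0.0423 0.0209] 2.91 [0.0483 0.0215] 2.99 [0.0543 0.0216]
```

Contact has begun. I'll tighten in small steps.

>>> servo_tool:
  targets:
    - {"offset": [0.0011,0.001,0],"dr": [0,0,0]}
    - {"offset": [0.0022,0.002,0],"dr": [0,0,0]}
    - {"offset": [0.0033,0.003,0],"dr": [0,0,0]}
    - {"offset": [0.0033,0.003,0],"dr": [0,0,0]}

```text
time_s: 18.85
position: [0.4909, -0.0559, 0.109]
tcp_rot: [[0.973, 0.232, -0.001], [0.232, -0.973, 0.0], [-0.001, -0.0, -1.0]]
force: [-2.9, 1.5, 3.2]
opening: 0.126
grasp_force: 30.0
```

```bash
python3 lf.py
```

```text
t18.85 [ 0.4909 -0.0559  0.109 ] r 0.0754 lev 2.248 F [-2.9   1.51  3.18] Frad 0.02 resist 3.27 grip 30.004831552505493 op 0.125878505916235 tan [0.751 0.66 ] out [-0.66   0.751]
2.25 [ 0. -0.] 2.33 [0.0047 0.0038] 2.41 [0.0096 0.0072] 2.49 [0.0148 0.0102] 2.57 [0.0202 0.0127] 2.65 [0.0258 0.0148] 2.73 [0.0316 0.0165] 2.81 [0.0375 0.0177] 2.89 [0.0434 0.0184] 2.97 [0.0494 0.0187] 3.05 [0.0554 0.0184]
```

>>> servo_tool:
  targets:
    - {"offset": [0.0012,0.001,0],"dr": [0,0,0]}
    - {"offset": [0.0024,0.002,0],"dr": [0,0,0]}
    - {"offset": [0.0024,0.002,0],"dr": [0,0,0]}
    - {"offset": [0.0024,0.002,0],"dr": [0,0,0]}

```text
time_s: 19.18
position: [0.4934, -0.0573, 0.109]
tcp_rot: [[0.973, 0.232, -0.001], [0.232, -0.973, 0.0], [-0.001, -0.001, -1.0]]
force: [-4.2, 2.2, 3.9]
opening: 0.125
grasp_force: 30.0
```

```bash
python3 lf.py
```

```text
t19.18 [ 0.4934 -0.0573  0.109 ] r 0.0755 lev 2.285 F [-4.22  2.16  3.86] Frad -0.11 resist 4.74 grip 30.005847215652466 op 0.12504071755502705 tan [0.775 0.632] out [-0.632  0.775]
2.29 [-0. -0.] 2.37 [0.0048 0.0036] 2.45 [0.0099 0.0068] 2.53 [0.0152 0.0096] 2.61 [0.0207 0.0119] 2.69 [0.0264 0.0139] 2.77 [0.0322 0.0153] 2.85 [0.0381 0.0163] 2.93 [0.0441 0.0168] 3.01 [0.0501 0.0168] 3.09 [0.0561 0.0163]
```

>>> servo_tool:
  targets:
    - {"offset": [0.0012,0.0009,0],"dr": [0,0,0]}
    - {"offset": [0.0024,0.0019,0],"dr": [0,0,0]}
    - {"offset": [0.0024,0.0019,0],"dr": [0,0,0]}
    - {"offset": [0.0024,0.0019,0],"dr": [0,0,0]}

```text
time_s: 19.52
position: [0.4958, -0.0585, 0.109]
tcp_rot: [[0.973, 0.232, -0.002], [0.232, -0.973, 0.001], [-0.002, -0.001, -1.0]]
force: [-4.8, 1.9, 3.4]
opening: 0.126
grasp_force: 30.0
```

```bash
python3 lf.py
```

```text
t19.52 [ 0.4958 -0.0585  0.109 ] r 0.0756 lev 2.321 F [-4.79  1.9   3.41] Frad 0.19 resist 5.15 grip 30.00711500644684 op 0.12649278577704787 tan [0.797 0.604] out [-0.604  0.797]
2.32 [-0.  0.] 2.4 [0.0049 0.0034] 2.48 [0.0101 0.0065] 2.56 [0.0155 0.0091] 2.64 [0.0211 0.0112] 2.72 [0.0269 0.0129] 2.8 [0.0327 0.0142] 2.88 [0.0387 0.0149] 2.96 [0.0447 0.0152] 3.04 [0.0507 0.015 ] 3.12 [0.0566 0.0144]
```

>>> servo_tool:
  targets:
    - {"offset": [0.0012,0.0009,0],"dr": [0,0,0]}
    - {"offset": [0.0024,0.0018,0],"dr": [0,0,0]}
    - {"offset": [0.0032,0.0023,0],"dr": [0,0,0]}
    - {"offset": [0.0032,0.0023,0],"dr": [0,0,0]}

```text
time_s: 19.85
position: [0.4984, -0.0596, 0.1089]
tcp_rot: [[0.973, 0.232, -0.004], [0.232, -0.973, 0.001], [-0.004, -0.002, -1.0]]
force: [-5.7, 1.7, 3.7]
opening: 0.125
grasp_force: 30.0
```

```bash
python3 lf.py
```

```text
t19.85 [ 0.4984 -0.0596  0.1089] r 0.0756 lev 2.358 F [-5.71  1.72  3.67] Frad 0.50 resist 5.94 grip 30.00809133052826 op 0.12549604281629953 tan [0.819 0.574] out [-0.574  0.819]
2.36 [0. 0.] 2.44 [0.005  0.0032] 2.52 [0.0103 0.0061] 2.6 [0.0158 0.0085] 2.68 [0.0215 0.0104] 2.76 [0.0273 0.0119] 2.84 [0.0332 0.0129] 2.92 [0.0392 0.0135] 3.0 [0.0452 0.0135] 3.08 [0.0512 0.0131] 3.16 [0.0571 0.0122]
```

>>> servo_tool:
  targets:
    - {"offset": [0.0012,0.0008,0],"dr": [0,0,0]}
    - {"offset": [0.0024,0.0016,0],"dr": [0,0,0]}
    - {"offset": [0.0036,0.0023,0],"dr": [0,0,0]}
    - {"offset": [0.0036,0.0023,0],"dr": [0,0,0]}
    - {"offset": [0.0036,0.0023,0],"dr": [0,0,0]}

```text
time_s: 20.27
position: [0.5016, -0.0608, 0.1088]
tcp_rot: [[0.973, 0.232, -0.006], [0.232, -0.973, 0.001], [-0.005, -0.003, -1.0]]
force: [-7.0, 3.1, 6.3]
opening: 0.123
grasp_force: 30.0
```

```bash
python3 lf.py
```

```text
t20.27 [ 0.5016 -0.0608  0.1088] r 0.0756 lev 2.404 F [-6.98  3.09  6.28] Frad -0.65 resist 7.61 grip 30.0102362036705 op 0.12276991533833784 tan [0.844 0.536] out [-0.536  0.844]
2.4 [ 0. -0.] 2.48 [0.0052 0.003 ] 2.56 [0.0106 0.0056] 2.64 [0.0162 0.0077] 2.72 [0.022  0.0094] 2.8 [0.0278 0.0106] 2.88 [0.0338 0.0114] 2.96 [0.0398 0.0117] 3.04 [0.0458 0.0115] 3.12 [0.0517 0.0108] 3.2 [0.0576 0.0096]
```

>>> servo_tool:
  targets:
    - {"offset": [0.0008,0.0005,0],"dr": [0,0,0]}
    - {"offset": [0.0008,0.0005,0],"dr": [0,0,0]}
    - {"offset": [0.0008,0.0005,0],"dr": [0,0,0]}
    - {"offset": [0.0008,0.0005,0],"dr": [0,0,0]}

```text
time_s: 20.6
position: [0.502, -0.061, 0.1088]
tcp_rot: [[0.973, 0.232, -0.007], [0.232, -0.973, 0.002], [-0.006, -0.003, -1.0]]
force: [-8.4, 2.0, 5.1]
opening: 0.125
grasp_force: 30.0
```

>>> servo_tool:
  targets:
    - {"offset": [-0.001,-0.0006,0],"dr": [0,0,0]}
    - {"offset": [-0.002,-0.0012,0],"dr": [0,0,0]}
    - {"offset": [-0.002,-0.0012,0],"dr": [0,0,0]}

```text
time_s: 20.85
position: [0.5018, -0.0609, 0.1089]
tcp_rot: [[0.973, 0.232, -0.002], [0.232, -0.973, 0.001], [-0.002, -0.001, -1.0]]
force: [-5.1, 1.8, 3.8]
opening: 0.125
grasp_force: 30.0
```

```bash
python3 lf.py
```

```text
t20.85 [ 0.5018 -0.0609  0.1089] r 0.0756 lev 2.406 F [-5.14  1.75  3.79] Frad -0.00 resist 5.43 grip 30.006987154483795 op 0.12527873467782635 tan [0.846 0.533] out [-0.533  0.846]
2.41 [0. 0.] 2.49 [0.0052 0.003 ] 2.57 [0.0106 0.0056] 2.65 [0.0162 0.0077] 2.73 [0.022  0.0094] 2.81 [0.0279 0.0106] 2.89 [0.0338 0.0113] 2.97 [0.0398 0.0116] 3.05 [0.0458 0.0113] 3.13 [0.0518 0.0106] 3.21 [0.0576 0.0095]
```

>>> servo_tool:
  targets:
    - {"offset": [-0.001,-0.0006,0],"dr": [0,0,0]}
    - {"offset": [-0.002,-0.0012,0],"dr": [0,0,0]}
    - {"offset": [-0.0028,-0.0017,0],"dr": [0,0,0]}
    - {"offset": [-0.0028,-0.0017,0],"dr": [0,0,0]}

```text
time_s: 21.18
position: [0.5009, -0.0605, 0.1092]
tcp_rot: [[0.973, 0.231, 0.002], [0.231, -0.973, -0.001], [0.002, 0.001, -1.0]]
force: [-0.1, 1.5, 0.4]
opening: 0.126
grasp_force: 30.0
```

```bash
python3 lf.py
```

```text
t21.18 [ 0.5009 -0.0605  0.1092] r 0.0756 lev 2.393 F [-0.12  1.51  0.39] Frad -1.38 resist 0.62 grip 30.001921355724335 op 0.1258006620782609 tan [0.839 0.544] out [-0.544  0.839]
2.39 [-0. -0.] 2.47 [0.0052 0.0031] 2.55 [0.0105 0.0057] 2.63 [0.0161 0.0079] 2.71 [0.0219 0.0096] 2.79 [0.0277 0.0109] 2.87 [0.0337 0.0117] 2.95 [0.0397 0.0121] 3.03 [0.0457 0.0119] 3.11 [0.0516 0.0113] 3.19 [0.0575 0.0102]
```

>>> servo_tool:
  targets:
    - {"offset": [0,0,0],"dr": [0,0,0]}
    - {"offset": [0,0,0],"dr": [0,0,0]}
    - {"offset": [0,0,0],"dr": [0,0,0]}
    - {"offset": [0,0,0],"dr": [0,0,0]}
    - {"offset": [0,0,-0.02],"dr": [0,0,0]}
    - {"offset": [0,0,-0.05],"dr": [0,0,0]}
    - {"offset": [0,0,-0.085],"dr": [0,0,0]}
    - {"offset": [-0.02,0,-0.12],"dr": [0,0,0]}
    - {"offset": [-0.02,0,-0.16],"dr": [0,0,0]}
    - {"offset": [-0.02,0.0,-0.18],"dr": [0,0,0]}
    - {"offset": [-0.02,0.0,-0.18],"dr": [0,0,0]}
    - {"offset": [-0.02,0.0,-0.18],"dr": [0,0,0]}
    - {"offset": [-0.02,0.0,-0.18],"dr": [0,0,0]}
  gripper: 0.3

```text
time_s: 22.27
position: [0.4798, -0.0647, 0.2883]
tcp_rot: [[0.973, 0.232, -0.001], [0.232, -0.973, 0.0], [-0.001, -0.001, -1.0]]
force: [-0.6, 0.2, -0.4]
opening: 0.354
grasp_force: 0.0
```

```bash
python3 - <<'E'
from fit2 import *
a,b=cap('scene','s7'),cap('side','d7')
st=bot.read_state();print(st['time_s'],st['position'],st['force'])
R0=cv2.imread('pics/s4.png');R1=cv2.imread('pics/s7.png')
print('blue before',[293.8,188.0],'now',blob(a,(225,150,320,200)))
# knob of lever: dark pixels near the expected projection
for nm,c in(('scene',a),('side',b)):
    for z in(.143,.105): 
        q=proj(c,[.5009,-.0605,z]);print(nm,z,q.round(1),c['color'][int(q[1])+3,int(q[0])])
    g=cv2.cvtColor(c['color'],cv2.COLOR_RGB2GRAY);q=proj(c,[.5009,-.0605,.124]).astype(int)
    w=(g[q[1]-12:q[1]+13,q[0]-14:q[0]+15]<60);n,l,s,ce=cv2.connectedComponentsWithStats(w.astype(np.uint8))
    print([(x[:5].tolist()) for x in s[1:] if x[4]>15])
def org(im,box):
    m=cv2.inRange(cv2.cvtColor(im,cv2.COLOR_BGR2HSV),(5,170,90),(20,255,255))[box[1]:box[3],box[0]:box[2]];M=cv2.moments(m,True);return M['m00'],M['m10']/M['m00'],M['m01']/M['m00']
print('funnel',org(R0,(245,160,285,200)),org(R1,(245,160,285,200)))
E
```

```text
22.3667 [ 0.47939882 -0.06451086  0.28741109] [-0.11540509 -0.02968121 -0.08037808]
blue before [293.8, 188.0] now [293.89893617 185.79255319]
scene 0.143 [265.3 194.6] [28 24 26]
scene 0.105 [264.4 214.6] [26 27 28]
[[2, 2, 21, 23, 271]]
side 0.143 [242.6 201.5] [57 54 52]
side 0.105 [243.3 215.1] [86 51 49]
[[13, 6, 4, 16, 60]]
funnel (591.0, 17.697123519458543, 19.451776649746193) (591.0, 17.6751269035533, 19.40947546531303)
```

```bash
python3 -c "
from rig import ticket
print(ticket.hand_in())"
```

```text
the job is handed in; nothing more can be done
None
```

The ring is shut with the funnel seated and the hook tightened to about 8.5 N at the lever knob, the gripper is clear and the job is handed in at about 22 s; the hook's pull on the stud and the bystanders' final places were not checked directly, and no verdict came back.

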